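Seat a pump cover evenly with four clamping levers

TASK

Tighten the four black clamping levers (clockwise) so that the pump cover comes down evenly onto its seal: go crosswise, from one lever to the one opposite, in two rounds - first about 50 degrees each, then each until it is snug by feel - so that the cover never cocks. Finish with all four snug and none overtightened; keep off the cover and leave the things around alone.

Things in the scene. Friction and masses are not known exactly. Their poses are not given: they have to be found in the camera images.
- housing: blue square pump housing fixed to the desk, 134 x 134 mm, 42 mm high, on a 150 mm foot. Origin: centre of its underside; x and y along its sides, z up; yaw varies. Its recess takes the cover; the seal in the recess has an unknown height (varies by 3 mm). Heights above the desk at the start: cover top 48 mm, lever tops 80 mm
- cover: loose square aluminium plate, 116 x 116 x 10 mm, with a round green sight glass (6 mm proud) in the middle. Origin: centre of its underside, z up. It starts level on weak springs, 3.2 to 6.2 mm above its seal; the levers' screws press it down, the corner of the turned lever first, tilting it. 0.045 rad of tilt is too much
- lever_1: black clamping lever at (+40, +40) mm in x, y of the housing; opposite lever_3. Origin: on its screw axis, underside of its steel foot, 0 to 0.6 mm above the cover at the start; z up. One arm along +x: 47 mm long from the axis, 10 to 13 mm thick, red dot at 40 mm, 17 to 30 mm above the origin. Push the arm sideways near the dot or grasp it
- lever_2: same lever at (+40, -40) mm in the housing's x, y; opposite lever_4. Clockwise from above lowers a lever 3 mm per rad. Turning it against the springs takes under 0.12 N m (under 4 N pushing 34 mm from the axis); once the cover sits on the seal under it the torque climbs steeply, 1.5 N m per rad and more. Snug is about 9 to 12 N at 34 mm; over 14 N there is overtight. It stays where it is left
- lever_3: same lever at (-40, -40) mm in the housing's x, y; opposite lever_1. From its start a lever needs 1.05 to 2.3 rad to bring the cover down to the seal, then about 0.1 to 0.3 rad more to be snug. All arms start pointing outward, about 1.1 rad counter-clockwise of the diagonal from the cover's centre, and sweep outside the cover
- lever_4: same lever at (-40, +40) mm in the housing's x, y; opposite lever_2
- glue_bottle: white and green glue bottle, 32 mm across, 85 mm high, standing beside the housing on its right (-y) side, towards the far corner. Origin: centre of its underside, z up. Bystander
- spray_bottle: amber bottle with black spray top, 24 mm across, 77 mm high, standing beside the housing on its right (-y) side, towards the near corner. Origin: centre of its underside, z up. Bystander
- sd_small_blue: small blue screwdriver, 128 mm long, 11 mm thick, lying to the left (+y) of the housing. Origin: middle of its underside; y along it. Bystander
Not all that is in view belongs to the job. What is shaped like the housing but turquoise is not meant. There is more than one size of the cover; the one meant has the size given above.

How it is judged:
On the way:
1. first round: all four levers part-way down and even, the cover level and none of them tight yet (z of each of lever_1, lever_2, lever_3, lever_4 in the frame of housing below 0.0468 m and angle between cover's own z axis and vertical below 0.014 rad and contact force between each of lever_1, lever_2, lever_3, lever_4 and cover below 8 N), for 0.1 s.
At the end, for the whole second after the job is handed in: every lever's foot presses on the cover with more than 5 N (none ever with more than 48 N), and the cover lies level within 0.01 rad, at rest on its seal (contact force between each of lever_1, lever_2, lever_3, lever_4 and cover above 5 N and angle between cover's own z axis and vertical below 0.01 rad and linear speed of cover below 0.01 m/s); the robot touches nothing.
It fails at once if the cover cocks by more than 0.045 rad (a lever turned too far ahead of the others) (angle between cover's own z axis and vertical above 0.045 rad).
It fails at once if worked round the edge instead of crosswise: both diagonal pairs of levers uneven by more than 1.8 mm in height at once ((z of lever_1 in the frame of lever_3 above 0.0018 m or z of lever_1 in the frame of lever_3 below -0.0018 m) and (z of lever_2 in the frame of lever_4 above 0.0018 m or z of lever_2 in the frame of lever_4 below -0.0018 m)).
It fails at once if a lever is overtightened: its foot presses on the cover with more than 48 N (contact force between any of lever_1, lever_2, lever_3, lever_4 and cover above 48 N).
It fails at once if the fingers press on the cover with more than 3 N (contact force between the fingers and cover above 3 N).
It fails at once if a bystander is moved more than 20 mm or tipped (distance of any of glue_bottle, spray_bottle, sd_small_blue from where it was at the start of the episode above 0.02 m or angle between any of glue_bottle, spray_bottle's own z axis and vertical above 0.5 rad).
It also fails if it takes over 72 s, if anything falls off the work surface, if the arm or the gripper's body presses on something with over 40 N, if the wrist force passes 120 N, or if a joint passes its speed limit or range.

ROBOT

A 7-joint arm with a two-finger parallel gripper is mounted at the origin on a cart in front of the work surface, level with it; the furniture and walls round the work are solid. World frame = base frame: x ahead of the robot, y to its left, z up, the work surface at z = 0. Lengths are in m, angles in rad, forces in N, time in s.
With the tool pointing down it reaches from about 0.4 to 0.85 m from the base axis. Payload 10.4 kg.
Tool frame: the origin (TCP) lies midway between the tips of the shut fingers; the grasp point (between the pads) lies 19 mm behind it; z points along the fingers, x is the direction in which the jaws open and shut, and the axes are right-handed (so a half turn about z gives the same grasp; the last joint's range is limited). The gripper opens to 85 mm and grips with 20 to 120 N. Pads are 22 mm wide; open, the fingers measure 114 mm over their backs; the gripper's body (76 mm by 85 mm) begins 54 mm behind the grasp point. The pads swing forward as they close: fully open they stand 13 mm farther back than shut.
Start: joints at [1.267, 0.332, -0.065, 1.46, 0.022, 1.35, -0.088], TCP at [0.173, -0.601, 0.231] pointing down, gripper open.
Joint ranges: [-2.6, 2.6], [-0.5, 2.12], [-1.47, 1.34], [0.16, 2.42], [-1.27, 4.41], [0.06, 2.06], [-2.6, 2.6]. Speed limits (rad/s): [2.22, 2.22, 2.79, 2.79, 3.14, 3.14, 3.14].

INTERFACE

Orientations are given as a unit quaternion [x, y, z, w].
In Python, from workcell import monitor, eyes, ticket, models gives the robot as it stands.
- The arm moves only by the tool servo_tool, never from a script. Its argument "motion" is a list of rows, each a list of 7 numbers: the opening, from 0 (shut) to 1 (fully open), then the shift along the tool's x, y, z in m, then the turn, a rotation vector about the tool's x, y, z in degrees. In form: [[fingers, tx, ty, tz, rx, ry, rz], ...]. A call has 1 to 20 rows; each row is the pose to reach, as a shift and turn from the pose commanded when the call began, along the tool's axes at that moment; what a row does not reach only later rows make up. A row lasts 1/8 s, in which the tool goes at most 62.5 mm and 10.7 degrees, less where a joint would pass 70% of its speed; a pose out of reach is approached as far as the arm can. A call with a gripper value outside its range is refused whole. The fingers move at their own pace and stop on an object; "grip_force" is the grip in N (left out, the last holds). Time passes only in rows, so rows that repeat a pose let the fingers close. It gives the time, the measured TCP pose, the force and the opening at its end, in the units of the state.
- monitor.get_obs(): the state, without advancing time (a new reading comes with each control period).
- eyes.camera(name): name is "scene" or "top" or "wrist"; returns (picture, depth): 480x640x3 uint8, blue, green, red; 480x640 float32, m along the optical axis (not along the pixel's ray), 0 where there is no reading.
- eyes.camera_info(name): a dict with "intrinsics" (3x3 intrinsics, pixels), "extrinsics" (4x4, takes a point from world to camera coordinates); the wrist camera has in their place "tool_from_camera" (4x4, takes a point from camera to tool coordinates, whose origin is the TCP and whose axes are the tool frame's). Camera axes: x right, y down, z forward; pixel columns grow to the right and rows downward; lengths in m; the calibration is good to about 2 mm. A picture is of the moment at which its call begins: read the wrist's pose just before it. camera_info takes no time and is no camera call.
- ticket.hand_in(): hands the job in, once; it reports no verdict.
Trained networks look in the newest picture that a camera, given by its name, has taken for a name from the list of things; names that differ only in an ending like _2 or _b are one class to them, and where a whole thing is asked for, a point or a joint stands for the part that bears it (a point fixed in the world has none). Each returns a list of dicts, best first, with "confidence" (0 to 1); they miss things now and then, are a little off and sometimes report something else, mostly with a low value. They report only what shows in the picture. A call takes as long as a camera call. They do not tell look-alikes from the thing itself.
- models.boxes_of(camera, thing): "point" ([x, y, z] in m, in the coordinates of the camera as it stood for that picture, good to about 4 mm: the middle of the surface that is visible of it).
The state is a dict: "clock": time; "joint_pos": joint angles; "joint_velocities": joint speeds; "tau": joint torques, N m; "position": TCP position; "ee_rot": TCP orientation; "ft_force": force on the tool from outside, world axes, zero at the start; "torque": the same for the moment, N m; "grip_width": opening from 0.0 (shut) to 1.0 (fully open).
Only numpy, scipy, OpenCV 4.12 (cv2) and the standard library are available. Lean on these libraries where they do the work, as an engineer would, in place of code of your own. Each camera call takes 0.05 s, during which the arm holds its last target. There are 200 camera calls.

## Working session

There is one attempt and no reset: what is moved stays moved. The work goes in short steps, Python scripts to look and compute and a tool call to move; the robot and the scene stay as the last step left them, time stands still between calls to the robot, and variables do not carry over. Pictures are saved under pics/ and viewed, about 8 in all and at most 12, crops included, and the job is handed in when it is done.

Besides the shell and the picture viewer there is one more tool, called after "Emit:" in YAML: its name, and indented under it one key for each argument. servo_tool: Moves the arm, as the interface text tells. Its arguments: {"type":"object","properties":{"motion":{"type":"array"},"grip_force":{"type":"number"}},"required":["motion"]}

```bash
ls; mkdir -p pics; cat > h.py <<'E'
import numpy as np, cv2
from scipy.spatial.transform import Rotation as R
from workcell import monitor, eyes, ticket, models
def grab(n):
    o=monitor.get_obs(); im,d=eyes.camera(n); i=eyes.camera_info(n)
    K=np.array(i["intrinsics"])
    if "extrinsics" in i: T=np.linalg.inv(np.array(i["extrinsics"]))
    else:
        W=np.eye(4); W[:3,:3]=R.from_quat(o["ee_rot"]).as_matrix(); W[:3,3]=o["position"]; T=W@np.array(i["tool_from_camera"])
    return im,d,K,T
def cloud(d,K,T):
    v,u=np.mgrid[:d.shape[0],:d.shape[1]]
    p=np.stack([(u-K[0,2])*d/K[0,0],(v-K[1,2])*d/K[1,1],d],-1)
    p=p@T[:3,:3].T+T[:3,3]; p[d==0]=np.nan; return p
E
python3 - <<'E'
from h import *
print(monitor.get_obs())
for n in ["scene","top"]:
    im,d,K,T=grab(n); cv2.imwrite(f"pics/{n}0.png",im); print(n,T.round(3).tolist(),K.tolist())
    for t in ["housing","cover","lever_1","glue_bottle","spray_bottle","sd_small_blue"]:
        for r in models.boxes_of(n,t): print(t,round(r["confidence"],2),(T[:3,:3]@np.array(r["point"])+T[:3,3]).round(3))
E
```

```text
pics
{'clock': 0.0, 'joint_pos': array([ 1.26740365,  0.33287539, -0.0647191 ,  1.46095783,  0.02160098,
        1.34991581, -0.08851633]), 'joint_velocities': array([ 9.47963611e-05,  3.69553159e-04,  3.12913470e-03,  1.77732124e-03,
        1.47976604e-03, -8.45383197e-04,  3.37386430e-04]), 'tau': array([-9.55928772e-04, -6.25441360e+01,  4.86465264e-02, -3.91593218e+01,
        1.62767567e-02,  9.98325530e-03,  3.17858883e-05]), 'position': array([ 0.17309498, -0.6001472 ,  0.23050591]), 'ee_rot': array([ 7.99105454e-01, -6.01190435e-01, -6.02248755e-04, -4.13127435e-04]), 'ft_force': array([-0.87644392,  1.21073975,  0.17281523]), 'torque': array([-0.0393256 , -0.03495321, -0.00941703]), 'grip_width': 0.9979714554591241}
scene [[-0.433, -0.519, 0.737, -0.198], [-0.901, 0.256, -0.349, 0.251], [-0.007, -0.816, -0.578, 0.677], [0.0, 0.0, 0.0, 1.0]] [[559.2474206495814, 0.0, 316.692610020247], [0.0, 559.2474206495814, 230.9456458326044], [0.0, 0.0, 1.0]]
housing 0.94 [0.457 0.146 0.031]
cover 0.83 [ 0.699 -0.362  0.003]
cover 0.76 [ 0.488 -0.218  0.049]
lever_1 0.85 [ 0.533 -0.259  
[... 400 characters left out ...]
61], [-1.0, 0.027, -0.008, -0.129], [0.004, -0.117, -0.993, 0.997], [0.0, 0.0, 0.0, 1.0]] [[511.2983171132403, 0.0, 305.12914786314235], [0.0, 511.2983171132403, 243.32361338925605], [0.0, 0.0, 1.0]]
housing 0.9 [0.489 0.133 0.029]
housing 0.78 [ 0.476 -0.212  0.044]
cover 0.9 [ 0.494 -0.218  0.05 ]
cover 0.66 [ 0.704 -0.374  0.011]
lever_1 0.89 [0.529 0.183 0.08 ]
lever_1 0.87 [ 0.537 -0.258  0.076]
lever_1 0.85 [ 0.443 -0.19   0.081]
lever_1 0.77 [ 0.528 -0.178  0.077]
lever_1 0.67 [0.446 0.178 0.076]
lever_1 0.56 [ 0.458 -0.268  0.074]
lever_1 0.55 [0.534 0.095 0.073]
glue_bottle 0.75 [ 0.53  -0.361  0.046]
spray_bottle 0.66 [ 0.439 -0.36   0.045]
sd_small_blue 0.64 [ 0.425 -0.095  0.012]
```

View pics/top0.png

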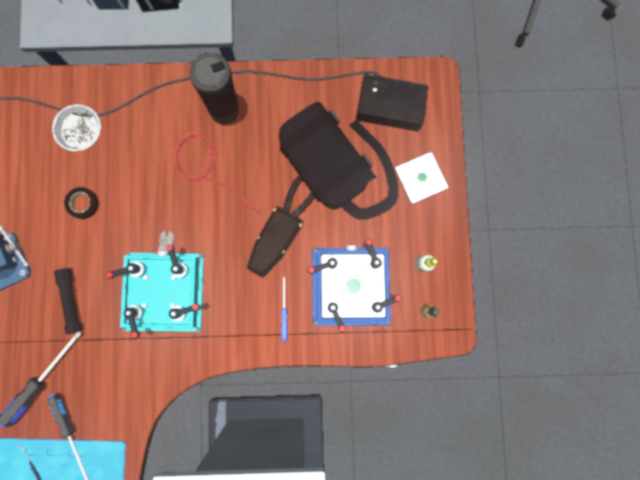

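View pics/scene0.png

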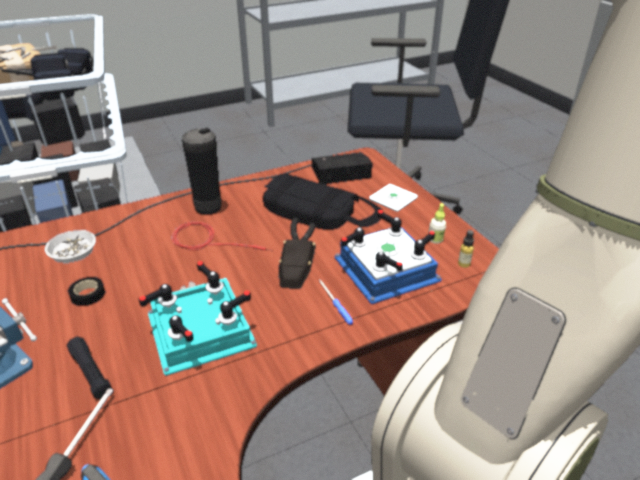

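The top view shows the blue housing at about (353,287). Its levers sit at (332,263), (376,262), (378,307) and (334,309), with the screwdriver to its left and the bottles to its right. The turquoise look-alike is at (162,291), and the small cover lies loose at (422,178).

```bash
cat >> h.py <<'E'
def measure(n, c0=(0.488,-0.22), tag=""):
    im,d,K,T=grab(n); p=cloud(d,K,T); cv2.imwrite(f"pics/{n}{tag}.png",im)
    near=np.hypot(p[...,0]-c0[0],p[...,1]-c0[1])<0.13
    hsv=cv2.cvtColor(im,cv2.COLOR_BGR2HSV); H,S,V=[hsv[...,i].astype(int) for i in range(3)]
    cov=near&(p[...,2]>0.035)&(p[...,2]<0.055)&(S<60)&(V>120)
    q=p[cov]; 
    if len(q)>50:
        r=cv2.minAreaRect(q[:,:2].astype(np.float32)*1000); print("cover",np.round(r[0],1),np.round(r[1],1),round(r[2],1),"z",np.median(q[:,2]).round(4))
    blue=near&(H>100)&(H<130)&(S>120)&(p[...,2]>0.034); q=p[blue]
    if len(q)>50:
        r=cv2.minAreaRect(q[:,:2].astype(np.float32)*1000); print("housing",np.round(r[0],1),np.round(r[1],1),round(r[2],1),"z",np.median(q[:,2]).round(4))
    red=(near&((H<8)|(H>172))&(S>140)&(V>70)&(p[...,2]>0.05)).astype(np.uint8)
    k,l,st,ce=cv2.connectedComponentsWithStats(red)
    for i in range(1,k):
        if st[i,4]>=4: m=l==i; print("red",st[i,4],ce[i].round(),np.nanmedian(p[m],0).round(4))
    return im,p
E
python3 - <<'E'
from h import *
measure("top",tag="1")
print(np.array(eyes.camera_info("wrist")["tool_from_camera"]).round(3))
E
```

```text
cover [ 496.3 -224.6] [118.5 124.6] 89.2 z 0.0477
housing [ 491.7 -222.3] [131.6 134.5] 88.4 z 0.0412
red 13 [369. 241.] [ 0.5701 -0.252   0.0781]
red 8 [310. 269.] [ 0.5222 -0.1428  0.0781]
red 18 [398. 298.] [ 0.4662 -0.2996  0.0789]
[[ 1.     0.     0.001 -0.001]
 [-0.     0.947  0.322 -0.083]
 [-0.001 -0.322  0.947 -0.142]
 [ 0.     0.     0.     1.   ]]
```

Emit:
servo_tool:
  motion:
    - [0,0,0,-0.05,0,0,0]
    - [0,-0.05,-0.06,-0.1,0,0,0]
    - [0,-0.08,-0.11,-0.1,0,0,0]
    - [0,-0.11,-0.16,-0.1,0,0,0]
    - [0,-0.15,-0.21,-0.1,0,0,0]
    - [0,-0.19,-0.26,-0.1,0,0,0]
    - [0,-0.23,-0.31,-0.1,0,0,0]
    - [0,-0.27,-0.36,-0.1,0,0,0]
    - [0,-0.284,-0.391,-0.1,0,0,0]
    - [0,-0.284,-0.391,-0.1,0,0,0]
    - [0,-0.284,-0.391,-0.1,0,0,0]

```text
clock: 2.12
position: [0.4699, -0.2198, 0.3313]
ee_rot: [0.799, -0.601, 0.0, 0.0]
ft_force: [-0.4, -0.2, 0.4]
grip_width: -0.001
```

```bash
python3 - <<'E'
from h import *
measure("wrist",tag="1")
E
```

```text
cover [ 496.8 -222.2] [118.2 127.1] 89.0 z 0.0477
housing [ 495.9 -220.9] [133.7 137.1] 89.0 z 0.0417
red 102 [379. 116.] [ 0.571  -0.2498  0.0786]
red 93 [266. 134.] [ 0.5222 -0.1435  0.0788]
red 80 [390. 222.] [ 0.4684 -0.2978  0.079 ]
red 4 [378. 217.] [ 0.4685 -0.2857  0.0702]
red 67 [290. 240.] [ 0.4173 -0.1954  0.0786]
```

View pics/wrist1.png

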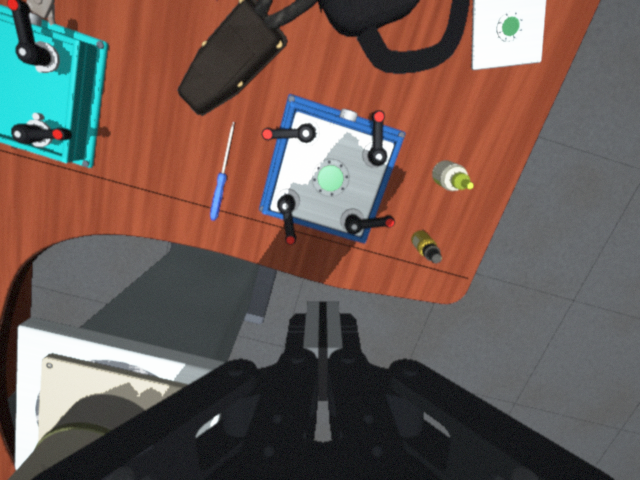

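The wrist view shows the housing centred at about (332,168), with the four levers and red dots clear of the bottles. The four dots average to a centre of (0.4947, -0.2216), yaw about -1°. Their distance from the axes comes out at 39–41 mm (nominal 40).

```bash
cat > plan.py <<'E'
import json,sys
from h import *
C=np.array([0.4947,-0.2216]); YAW=-1.0
AX={i:C+R.from_euler('z',YAW,degrees=True).as_matrix()[:2,:2]@np.array(v) for i,v in {1:(.04,.04),2:(.04,-.04),3:(-.04,-.04),4:(-.04,.04)}.items()}
a,b,hw,RC,TILT=.0145,.011,.006,.038,15
def d(t): t=np.radians(t); return np.array([np.cos(t),np.sin(t)])
def pose(i,th):   # finger centre for arm angle th, tool yaw mod 180
    return AX[i]+RC*d(th)+hw*d(th+90)+a*d(th+TILT)+b*d(th+TILT+90), th+TILT
def yaw_of(q): x=R.from_quat(q).as_matrix()[:,0]; return np.degrees(np.arctan2(x[1],x[0]))
def near(y,ref,lo=-225,hi=75):
    c=[y+180*k for k in range(-4,5) if lo<=y+180*k<=hi]; return min(c,key=lambda v:abs(v-ref))
def rows(start,way):  # start (x,y,z,yaw); way list of (x,y,z,yaw,nrows)
    out=[];cur=np.array(start,float)
    for w in way:
        t=np.array(w[:4]);n=w[4] or max(1,int(np.ceil(max(np.linalg.norm(t[:3]-cur[:3])/.045,abs(t[3]-cur[3])/9.5))))
        for k in range(1,n+1):
            c=cur+(t-cur)*k/n; D=c[:3]-start[:3]; y=start[3]
            out.append([0,round(float(D[:2]@d(y)),4),round(float(D[:2]@d(y-90)),4),round(float(-D[2]),4),0,0,round(float(-(c[3]-y)),1)])
        cur=t
    return out
def show(r):
    for i in range(0,len(r),20): print(json.dumps(r[i:i+20]),len(r[i:i+20]))
def go(i,th_app,th_list,z=.056,zup=.11,step=None):
    o=monitor.get_obs(); y=yaw_of(o['ee_rot']); y=y if y<75 else y-360
    st=np.array([*o['position'],y]); 
    p,yy=pose(i,th_app); yy=near(yy,y)
    way=[(p[0],p[1],max(zup,min(st[2],.2)) if st[2]>.1 else zup,yy,0)] if st[2]>.1 else [(st[0],st[1],zup,y,0),(p[0],p[1],zup,yy,0)]
    if way[-1][2]>zup: way[-1]=(p[0],p[1],zup,yy,0)
    way+=[(p[0],p[1],z,yy,3)]
    for th,n in th_list:
        t0=th_app
        for k in range(1,n+1):
            t=t0+(th-t0)*k/n; p,ty=pose(i,t); way.append((p[0],p[1],z,near(ty,yy),1)); yy=way[-1][3]
        th_app=th
    show(rows(st,way))
def cont(i,th0,th_list,extra=()): # rows relative to pose assumed at arm angle th0 (commanded)
    o=monitor.get_obs(); y=yaw_of(o['ee_rot']); p,yy=pose(i,th0); yy=near(yy,y); 
    if abs(yy-y)>20: yy=near(th0+TILT,y,-400,400)
    st=np.array([p[0],p[1],.056,yy]); way=[]
    for th,n in th_list:
        for k in range(1,n+1):
            t=th0+(th-th0)*k/n; q,ty=pose(i,t); way.append((q[0],q[1],.056,yy+(t+0-th0) if 0 else 0,1))
            way[-1]=(q[0],q[1],.056,st[3]+(t-(ty-TILT))+ (t-TH0(i,th0)),1)
        th0=th
    show(rows(st,way))
def TH0(i,t): return t
E
sed -i '/^def cont/,$d' plan.py
python3 - <<'E'
from plan import *
o=monitor.get_obs();print(o['joint_pos'].round(2),yaw_of(o['ee_rot']))
go(1,122,[(60,8)])
E
```

```text
[ 0.76  0.09 -0.44  1.55  0.04  1.51 -0.97] -74.00565825226973
[[0, -0.01, -0.0068, 0.0369, 0, 0, -5.2], [0, -0.02, -0.0135, 0.0738, 0, 0, -10.3], [0, -0.0301, -0.0203, 0.1106, 0, 0, -15.5], [0, -0.0401, -0.0271, 0.1475, 0, 0, -20.7], [0, -0.0501, -0.0338, 0.1844, 0, 0, -25.8], [0, -0.0601, -0.0406, 0.2213, 0, 0, -31.0], [0, -0.0601, -0.0406, 0.2393, 0, 0, -31.0], [0, -0.0601, -0.0406, 0.2573, 0, 0, -31.0], [0, -0.0601, -0.0406, 0.2753, 0, 0, -31.0], [0, -0.0642, -0.0465, 0.2753, 0, 0, -23.3], [0, -0.0675, -0.0529, 0.2753, 0, 0, -15.5], [0, -0.0698, -0.0597, 0.2753, 0, 0, -7.8], [0, -0.0712, -0.0668, 0.2753, 0, 0, -0.0], [0, -0.0717, -0.074, 0.2753, 0, 0, 7.7], [0, -0.0712, -0.0811, 0.2753, 0, 0, 15.5], [0, -0.0697, -0.0882, 0.2753, 0, 0, 23.2], [0, -0.0673, -0.0949, 0.2753, 0, 0, 31.0]] 17
```

Emit:
servo_tool:
  motion:
    - [0,-0.01,-0.007,0.037,0,0,-5]
    - [0,-0.02,-0.0135,0.074,0,0,-10]
    - [0,-0.03,-0.02,0.11,0,0,-15]
    - [0,-0.04,-0.027,0.147,0,0,-21]
    - [0,-0.05,-0.034,0.184,0,0,-26]
    - [0,-0.06,-0.0406,0.221,0,0,-31.0]
    - [0,-0.06,-0.0406,0.24,0,0,-31.0]
    - [0,-0.06,-0.0406,0.257,0,0,-31.0]
    - [0,-0.06,-0.0406,0.2753,0,0,-31.0]
    - [0,-0.0642,-0.0465,0.2753,0,0,-23.3]
    - [0,-0.0675,-0.0529,0.2753,0,0,-15.5]
    - [0,-0.0698,-0.0597,0.2753,0,0,-7.8]
    - [0,-0.0712,-0.0668,0.2753,0,0,0]
    - [0,-0.0717,-0.074,0.2753,0,0,7.7]
    - [0,-0.0712,-0.0811,0.2753,0,0,15.5]
    - [0,-0.0697,-0.0882,0.2753,0,0,23.2]
    - [0,-0.0673,-0.0949,0.2753,0,0,31.0]
    - [0,-0.0673,-0.0949,0.2753,0,0,31.0]

```text
clock: 4.42
position: [0.5429, -0.1288, 0.0557]
ee_rot: [-0.61, 0.793, -0.0, -0.0]
ft_force: [0.3, -0.6, -0.2]
grip_width: -0.001
```

```bash
sed -i 's/lo=-225,hi=75/lo=-262,hi=8/; s/y=y if y<75 else y-360/y=y if y<20 else y-360/' plan.py
cat >> h.py <<'E'
def arms(n,tag=""):
    from plan import AX
    im,dd,K,T=grab(n); p=cloud(dd,K,T); cv2.imwrite(f"pics/{n}{tag}.png",im)
    hsv=cv2.cvtColor(im,cv2.COLOR_BGR2HSV); H,S,V=[hsv[...,i].astype(int) for i in range(3)]
    red=((H<8)|(H>172))&(S>140)&(V>70)&(p[...,2]>0.055)&(p[...,2]<.09)
    for i,c in AX.items():
        m=red&(np.abs(np.hypot(p[...,0]-c[0],p[...,1]-c[1])-.04)<.010)
        if m.sum()>3:
            q=np.median(p[m],0); v=q[:2]-c; print(n,i,int(m.sum()),"ang",np.degrees(np.arctan2(v[1],v[0])).round(1),"r",np.hypot(*v).round(4),"z",q[2].round(4))
E
python3 - <<'E'
from h import *
arms("top","2"); arms("wrist","2")
from plan import *
print(monitor.get_obs()['ft_force'])
go(3,-70+12,[(-120,8),(-117,1)])
E
```

```text
top 2 23 ang 16.2 r 0.0375 z 0.0788
top 3 24 ang -72.4 r 0.0405 z 0.0784
wrist 1 412 ang 66.0 r 0.0401 z 0.0767
wrist 2 5 ang 15.1 r 0.0445 z 0.0674
[0.80953795 0.00611442 0.0055028 ]
[[0, 0.0, 0.0, -0.0271, 0, 0, -0.0], [0, 0.0, 0.0, -0.0541, 0, 0, -0.0], [0, 0.0242, 0.0003, -0.0541, 0, 0, -8.8], [0, 0.0484, 0.0006, -0.0541, 0, 0, -17.6], [0, 0.0725, 0.001, -0.0541, 0, 0, -26.5], [0, 0.0967, 0.0013, -0.0541, 0, 0, -35.3], [0, 0.1209, 0.0016, -0.0541, 0, 0, -44.1], [0, 0.1451, 0.0019, -0.0541, 0, 0, -52.9], [0, 0.1693, 0.0023, -0.0541, 0, 0, -61.8], [0, 0.1693, 0.0023, -0.0361, 0, 0, -61.8], [0, 0.1693, 0.0023, -0.0181, 0, 0, -61.8], [0, 0.1693, 0.0023, -0.0001, 0, 0, -61.8], [0, 0.1758, 0.0053, -0.0001, 0, 0, -54.0], [0, 0.1819, 0.0091, -0.0001, 0, 0, -46.3], [0, 0.1874, 0.0137, -0.0001, 0, 0, -38.5], [0, 0.1922, 0.0191, -0.0001, 0, 0, -30.8], [0, 0.1963, 0.025, -0.0001, 0, 0, -23.0], [0, 0.1995, 0.0314, -0.0001, 0, 0, -15.3], [0, 0.2018, 0.0382, -0.0001, 0, 0, -7.5], [0, 0.2032, 0.0453, -0.0001, 0, 0, 0.2]] 20
[[0, 0.2028, 0.0425, -0.0001, 0, 0, -2.8]] 1
```

Emit:
servo_tool:
  motion:
    - [0,0,0.003,-0.0541,0,0,-3]
    - [0,0.024,0,-0.0541,0,0,-9]
    - [0,0.048,0,-0.0541,0,0,-18]
    - [0,0.0725,0.001,-0.0541,0,0,-26.5]
    - [0,0.0967,0.0013,-0.0541,0,0,-35.3]
    - [0,0.121,0.0016,-0.0541,0,0,-44]
    - [0,0.145,0.0019,-0.0541,0,0,-53]
    - [0,0.1693,0.0023,-0.0541,0,0,-61.8]
    - [0,0.1693,0.0023,-0.0361,0,0,-61.8]
    - [0,0.1693,0.0023,-0.0181,0,0,-61.8]
    - [0,0.1693,0.0023,0,0,0,-61.8]
    - [0,0.1758,0.0053,0,0,0,-54]
    - [0,0.1819,0.0091,0,0,0,-46.3]
    - [0,0.1874,0.0137,0,0,0,-38.5]
    - [0,0.1922,0.0191,0,0,0,-30.8]
    - [0,0.1963,0.025,0,0,0,-23]
    - [0,0.1995,0.0314,0,0,0,-15.3]
    - [0,0.2018,0.0382,0,0,0,-7.5]
    - [0,0.2032,0.0453,0,0,0,0]
    - [0,0.2032,0.0453,0,0,0,0]

```text
clock: 7.02
position: [0.4463, -0.3125, 0.0551]
ee_rot: [-0.61, 0.793, 0.0, -0.0]
ft_force: [0.9, -0.6, -0.9]
grip_width: -0.002
```

```bash
python3 - <<'E'
from h import *
arms("top","3"); arms("wrist","3")
from plan import *
o=monitor.get_obs();print(o['ft_force'],o['joint_pos'].round(2),yaw_of(o['ee_rot']))
go(2,19+12,[(-31,8)])
E
```

```text
top 1 19 ang 67.9 r 0.0387 z 0.0757
top 2 20 ang 16.4 r 0.0376 z 0.0785
top 4 5 ang -157.2 r 0.0463 z 0.0797
wrist 2 758 ang 18.6 r 0.038 z 0.079
wrist 4 7 ang -152.6 r 0.0337 z 0.0662
[-0.06507813 -0.11443689 -0.83341698] [ 0.72  0.34 -0.22  1.85  0.09  0.96 -1.37] -104.6975106584022
[[0, 0.0, 0.0, -0.0272, 0, 0, -0.0], [0, 0.0, 0.0, -0.0545, 0, 0, -0.0], [0, -0.03, -0.0228, -0.0545, 0, 0, 7.3], [0, -0.06, -0.0456, -0.0545, 0, 0, 14.7], [0, -0.0899, -0.0684, -0.0545, 0, 0, 22.0], [0, -0.1199, -0.0912, -0.0545, 0, 0, 29.3], [0, -0.1199, -0.0912, -0.0365, 0, 0, 29.3], [0, -0.1199, -0.0912, -0.0185, 0, 0, 29.3], [0, -0.1199, -0.0912, -0.0005, 0, 0, 29.3], [0, -0.1168, -0.0977, -0.0005, 0, 0, 37.1], [0, -0.1128, -0.1037, -0.0005, 0, 0, 44.8], [0, -0.1081, -0.1091, -0.0005, 0, 0, 52.6], [0, -0.1027, -0.1138, -0.0005, 0, 0, 60.3], [0, -0.0967, -0.1178, -0.0005, 0, 0, 68.1], [0, -0.0902, -0.1209, -0.0005, 0, 0, 75.8], [0, -0.0833, -0.1231, -0.0005, 0, 0, 83.6], [0, -0.0763, -0.1243, -0.0005, 0, 0, 91.3]] 17
```

Emit:
servo_tool:
  motion:
    - [0,0,0.003,-0.0545,0,0,0]
    - [0,-0.03,-0.0228,-0.0545,0,0,7.3]
    - [0,-0.06,-0.0456,-0.0545,0,0,14.7]
    - [0,-0.09,-0.0684,-0.0545,0,0,22]
    - [0,-0.12,-0.0912,-0.0545,0,0,29.3]
    - [0,-0.12,-0.0912,-0.0365,0,0,29.3]
    - [0,-0.12,-0.0912,-0.0185,0,0,29.3]
    - [0,-0.12,-0.0912,-0.0005,0,0,29.3]
    - [0,-0.1168,-0.0977,-0.0005,0,0,37.1]
    - [0,-0.1128,-0.1037,-0.0005,0,0,44.8]
    - [0,-0.1081,-0.1091,-0.0005,0,0,52.6]
    - [0,-0.1027,-0.1138,-0.0005,0,0,60.3]
    - [0,-0.0967,-0.1178,-0.0005,0,0,68.1]
    - [0,-0.0902,-0.1209,-0.0005,0,0,75.8]
    - [0,-0.0833,-0.1231,-0.0005,0,0,83.6]
    - [0,-0.0763,-0.1243,-0.0005,0,0,91.3]
    - [0,-0.0763,-0.1243,-0.0005,0,0,91.3]

```text
clock: 9.25
position: [0.5858, -0.2725, 0.0562]
ee_rot: [0.142, 0.99, -0.002, -0.0]
ft_force: [-0.1, 0.7, -0.5]
grip_width: 0.001
```

```bash
python3 - <<'E'
from h import *
arms("top","4"); arms("wrist","4")
from plan import *
o=monitor.get_obs();print(o['ft_force'],o['joint_pos'].round(2),yaw_of(o['ee_rot']))
go(4,200+12,[(150,8)])
E
```

```text
top 3 38 ang -122.5 r 0.0432 z 0.0759
wrist 2 412 ang -29.1 r 0.0385 z 0.0765
[ 0.10747465 -0.12047801 -0.38414511] [-0.32  0.74  0.98  1.62 -0.66  1.14 -2.6 ] 163.78321943687905
[[0, 0.0, 0.0, -0.027, 0, 0, -0.0], [0, 0.0, 0.0, -0.0541, 0, 0, -0.0], [0, 0.0241, 0.0001, -0.0541, 0, 0, -9.0], [0, 0.0481, 0.0002, -0.0541, 0, 0, -18.1], [0, 0.0722, 0.0003, -0.0541, 0, 0, -27.1], [0, 0.0962, 0.0004, -0.0541, 0, 0, -36.1], [0, 0.1203, 0.0005, -0.0541, 0, 0, -45.2], [0, 0.1444, 0.0006, -0.0541, 0, 0, -54.2], [0, 0.1684, 0.0007, -0.0541, 0, 0, -63.2], [0, 0.1684, 0.0007, -0.0361, 0, 0, -63.2], [0, 0.1684, 0.0007, -0.0181, 0, 0, -63.2], [0, 0.1684, 0.0007, -0.0001, 0, 0, -63.2], [0, 0.175, 0.0035, -0.0001, 0, 0, -55.5], [0, 0.1812, 0.0072, -0.0001, 0, 0, -47.7], [0, 0.1868, 0.0117, -0.0001, 0, 0, -40.0], [0, 0.1918, 0.0169, -0.0001, 0, 0, -32.2], [0, 0.196, 0.0228, -0.0001, 0, 0, -24.5], [0, 0.1994, 0.0291, -0.0001, 0, 0, -16.7], [0, 0.2019, 0.0358, -0.0001, 0, 0, -9.0], [0, 0.2035, 0.0429, -0.0001, 0, 0, -1.2]] 20
```

Emit:
servo_tool:
  motion:
    - [0,0,0.003,-0.0541,0,0,0]
    - [0,0.01,0,-0.0541,0,0,-9]
    - [0,0.02,0,-0.0541,0,0,-18]
    - [0,0.03,0,-0.0541,0,0,-27]
    - [0,0.04,0,-0.0541,0,0,-36]
    - [0,0.05,0,-0.0541,0,0,-46]
    - [0,0.06,0,-0.0541,0,0,-56]
    - [0,0.07,0,-0.0541,0,0,-66]
    - [0,0.08,0,-0.0541,0,0,-76]
    - [0,0.09,0,-0.0541,0,0,-86]
    - [0,0.1,0,-0.0541,0,0,-96]
    - [0,0.11,0,-0.0541,0,0,-106]
    - [0,0.12,0,-0.0541,0,0,-116]
    - [0,0.13,0,-0.0541,0,0,-126]
    - [0,0.14,0,-0.0541,0,0,-136]
    - [0,0.15,0,-0.0541,0,0,-146]

```text
clock: 11.35
position: [0.4416, -0.2299, 0.1106]
ee_rot: [0.907, -0.421, 0.001, 0.0]
ft_force: [-0.4, 0.2, -0.1]
grip_width: -0.002
```

```bash
sed -i 's/lo=-262,hi=8/lo=-150,hi=110/; s/y=y if y<20 else y-360/y=y if y<130 else y-360/' plan.py
python3 - <<'E'
from h import *
arms("top","5"); arms("wrist","5")
from plan import *
o=monitor.get_obs();print(o['ft_force'],o['joint_pos'].round(2),yaw_of(o['ee_rot']))
go(4,200+12,[(150,8)])
E
```

```text
top 1 20 ang 67.5 r 0.0388 z 0.0763
top 2 23 ang -31.8 r 0.0392 z 0.0761
wrist 1 4 ang 65.4 r 0.0312 z 0.069
wrist 2 369 ang -28.6 r 0.0386 z 0.0766
wrist 3 5 ang -114.1 r 0.0385 z 0.0687
wrist 4 218 ang -159.5 r 0.0406 z 0.0793
[-0.17661294  0.27031315  0.13315082] [-0.25  0.18  0.71  1.97 -0.14  1.04 -0.36] -50.039464142885286
[[0, -0.0017, 0.001, 0.0001, 0, 0, 9.2], [0, -0.0034, 0.0021, 0.0001, 0, 0, 18.4], [0, -0.005, 0.0031, 0.0002, 0, 0, 27.7], [0, -0.0067, 0.0042, 0.0003, 0, 0, 36.9], [0, -0.0084, 0.0052, 0.0004, 0, 0, 46.1], [0, -0.0101, 0.0062, 0.0004, 0, 0, 55.3], [0, -0.0117, 0.0073, 0.0005, 0, 0, 64.5], [0, -0.0134, 0.0083, 0.0006, 0, 0, 73.7], [0, -0.0151, 0.0094, 0.0007, 0, 0, 83.0], [0, -0.0151, 0.0094, 0.0187, 0, 0, 83.0], [0, -0.0151, 0.0094, 0.0367, 0, 0, 83.0], [0, -0.0151, 0.0094, 0.0547, 0, 0, 83.0], [0, -0.0221, 0.0107, 0.0547, 0, 0, 90.7], [0, -0.0293, 0.0111, 0.0547, 0, 0, 98.5], [0, -0.0365, 0.0105, 0.0547, 0, 0, -73.8], [0, -0.0435, 0.0089, 0.0547, 0, 0, -66.0], [0, -0.0503, 0.0064, 0.0547, 0, 0, -58.3], [0, -0.0566, 0.003, 0.0547, 0, 0, -50.5], [0, -0.0624, -0.0012, 0.0547, 0, 0, -42.8], [0, -0.0677, -0.0062, 0.0547, 0, 0, -35.0]] 20
```

```bash
sed -i 's/lo=-150,hi=110/lo=-75,hi=118/; s/near(ty,yy),1))/yy+(th-t0)\/n,1))/' plan.py
python3 - <<'E'
from plan import *
go(4,200+12,[(150,8)])
E
```

```text
[[0, -0.0014, 0.0009, 0.0001, 0, 0, -8.8], [0, -0.0027, 0.0017, 0.0001, 0, 0, -17.6], [0, -0.0041, 0.0026, 0.0002, 0, 0, -26.5], [0, -0.0055, 0.0034, 0.0002, 0, 0, -35.3], [0, -0.0069, 0.0043, 0.0003, 0, 0, -44.1], [0, -0.0082, 0.0051, 0.0004, 0, 0, -52.9], [0, -0.0096, 0.006, 0.0004, 0, 0, -61.8], [0, -0.011, 0.0068, 0.0005, 0, 0, -70.6], [0, -0.0123, 0.0077, 0.0005, 0, 0, -79.4], [0, -0.0137, 0.0085, 0.0006, 0, 0, -88.2], [0, -0.0151, 0.0094, 0.0007, 0, 0, -97.0], [0, -0.0151, 0.0094, 0.0187, 0, 0, -97.0], [0, -0.0151, 0.0094, 0.0367, 0, 0, -97.0], [0, -0.0151, 0.0094, 0.0547, 0, 0, -97.0], [0, -0.0221, 0.0107, 0.0547, 0, 0, -89.3], [0, -0.0293, 0.0111, 0.0547, 0, 0, -81.5], [0, -0.0365, 0.0105, 0.0547, 0, 0, -73.8], [0, -0.0435, 0.0089, 0.0547, 0, 0, -66.0], [0, -0.0503, 0.0064, 0.0547, 0, 0, -58.3], [0, -0.0566, 0.003, 0.0547, 0, 0, -50.5]] 20
[[0, -0.0624, -0.0012, 0.0547, 0, 0, -42.8], [0, -0.0677, -0.0062, 0.0547, 0, 0, -35.0]] 2
```

Emit:
servo_tool:
  motion:
    - [0,-0.0014,0.001,0,0,0,-10]
    - [0,-0.003,0.002,0,0,0,-20]
    - [0,-0.0045,0.003,0,0,0,-30]
    - [0,-0.006,0.004,0,0,0,-40]
    - [0,-0.0075,0.005,0,0,0,-50]
    - [0,-0.009,0.006,0,0,0,-60]
    - [0,-0.0105,0.007,0,0,0,-70]
    - [0,-0.012,0.008,0,0,0,-80]
    - [0,-0.0137,0.009,0,0,0,-90]
    - [0,-0.0151,0.0094,0,0,0,-97]
    - [0,-0.0151,0.0094,0.0275,0,0,-97]
    - [0,-0.0151,0.0094,0.0547,0,0,-97]
    - [0,-0.0221,0.0107,0.0547,0,0,-89.3]
    - [0,-0.0293,0.0111,0.0547,0,0,-81.5]
    - [0,-0.0365,0.0105,0.0547,0,0,-73.8]
    - [0,-0.0435,0.0089,0.0547,0,0,-66]
    - [0,-0.0503,0.0064,0.0547,0,0,-58.3]
    - [0,-0.0566,0.003,0.0547,0,0,-50.5]
    - [0,-0.0624,-0.0012,0.0547,0,0,-42.8]
    - [0,-0.0677,-0.0062,0.0547,0,0,-35]

```text
clock: 13.95
position: [0.4037, -0.1738, 0.0558]
ee_rot: [0.991, -0.136, 0.0, 0.0]
ft_force: [-1.0, -1.0, -0.8]
grip_width: -0.001
```

```bash
python3 - <<'E'
from h import *
arms("top","6"); arms("wrist","6")
from plan import *
o=monitor.get_obs();print(o['ft_force'],o['joint_pos'].round(2),yaw_of(o['ee_rot']),o['position'])
go(1,66+6,[(30,6)])
E
```

```text
top 1 19 ang 68.4 r 0.0386 z 0.0768
top 2 19 ang -32.3 r 0.0394 z 0.0763
top 3 23 ang -123.2 r 0.0423 z 0.0764
wrist 4 407 ang 151.0 r 0.0415 z 0.0767
[-0.77125313  0.11141934 -0.54471294] [-0.29  0.12  0.63  2.15 -0.09  0.9   0.12] -15.43211612736202 [ 0.40391291 -0.17323404  0.05584529]
[[0, 0.0, 0.0, -0.0271, 0, 0, -0.0], [0, 0.0, 0.0, -0.0542, 0, 0, -0.0], [0, 0.0101, -0.0069, -0.0542, 0, 0, -9.3], [0, 0.0202, -0.0139, -0.0542, 0, 0, -18.6], [0, 0.0303, -0.0208, -0.0542, 0, 0, -27.9], [0, 0.0404, -0.0277, -0.0542, 0, 0, -37.2], [0, 0.0505, -0.0347, -0.0542, 0, 0, -46.6], [0, 0.0605, -0.0416, -0.0542, 0, 0, -55.9], [0, 0.0706, -0.0485, -0.0542, 0, 0, -65.2], [0, 0.0807, -0.0555, -0.0542, 0, 0, -74.5], [0, 0.0908, -0.0624, -0.0542, 0, 0, -83.8], [0, 0.1009, -0.0693, -0.0542, 0, 0, -93.1], [0, 0.111, -0.0763, -0.0542, 0, 0, -102.4], [0, 0.111, -0.0763, -0.0362, 0, 0, -102.4], [0, 0.111, -0.0763, -0.0182, 0, 0, -102.4], [0, 0.111, -0.0763, -0.0002, 0, 0, -102.4], [0, 0.1172, -0.0781, -0.0002, 0, 0, -95.4], [0, 0.1236, -0.0792, -0.0002, 0, 0, -88.4], [0, 0.1301, -0.0794, -0.0002, 0, 0, -81.4], [0, 0.1366, -0.0789, -0.0002, 0, 0, -74.4]] 20
[[0, 0.143, -0.0776, -0.0002, 0, 0, -67.4], [0, 0.1491, -0.0756, -0.0002, 0, 0, -60.4]] 2
```

```bash
sed -i 's/hw,RC,TILT=.0145,.011,.006/hw,RC,TILT=.0145,.011,.002/' plan.py
cat >> plan.py <<'E'
def more(i,th0,steps): # continue from commanded arm angle th0 to each angle in steps (one row each)
    p0,y0=pose(i,th0); y0=near(y0,yaw_of(monitor.get_obs()['ee_rot']),-170,130); st=np.array([*p0,.056,y0])
    show(rows(st,[(*pose(i,t)[0],.056,y0+t-th0,1) for t in steps]))
E
python3 - <<'E'
from plan import *
go(1,66+7,[(50,3)])
more(1,50,[46,42,38])
E
```

```text
[[0, 0.0, 0.0, -0.0271, 0, 0, -0.0], [0, 0.0, 0.0, -0.0542, 0, 0, -0.0], [0, 0.0104, -0.0069, -0.0542, 0, 0, -9.4], [0, 0.0208, -0.0138, -0.0542, 0, 0, -18.8], [0, 0.0311, -0.0207, -0.0542, 0, 0, -28.2], [0, 0.0415, -0.0276, -0.0542, 0, 0, -37.6], [0, 0.0519, -0.0345, -0.0542, 0, 0, -47.0], [0, 0.0623, -0.0414, -0.0542, 0, 0, -56.4], [0, 0.0726, -0.0483, -0.0542, 0, 0, -65.8], [0, 0.083, -0.0552, -0.0542, 0, 0, -75.2], [0, 0.0934, -0.062, -0.0542, 0, 0, -84.6], [0, 0.1038, -0.0689, -0.0542, 0, 0, -94.0], [0, 0.1141, -0.0758, -0.0542, 0, 0, -103.4], [0, 0.1141, -0.0758, -0.0362, 0, 0, -103.4], [0, 0.1141, -0.0758, -0.0182, 0, 0, -103.4], [0, 0.1141, -0.0758, -0.0002, 0, 0, -103.4], [0, 0.1209, -0.0774, -0.0002, 0, 0, -95.8], [0, 0.1278, -0.078, -0.0002, 0, 0, -88.1], [0, 0.1347, -0.0778, -0.0002, 0, 0, -80.4]] 19
[[0, 0.0001, 0.0036, -0.0, 0, 0, 4.0], [0, -0.0001, 0.0072, -0.0, 0, 0, 8.0], [0, -0.0005, 0.0108, -0.0, 0, 0, 12.0]] 3
```

Emit:
servo_tool:
  motion:
    - [0,0,0.003,-0.0542,0,0,0]
    - [0,0.0104,-0.0069,-0.0542,0,0,-9.4]
    - [0,0.0208,-0.0138,-0.0542,0,0,-18.8]
    - [0,0.0311,-0.0207,-0.0542,0,0,-28.2]
    - [0,0.0415,-0.0276,-0.0542,0,0,-37.6]
    - [0,0.0519,-0.0345,-0.0542,0,0,-47]
    - [0,0.0623,-0.0414,-0.0542,0,0,-56.4]
    - [0,0.0726,-0.0483,-0.0542,0,0,-65.8]
    - [0,0.083,-0.0552,-0.0542,0,0,-75.2]
    - [0,0.0934,-0.062,-0.0542,0,0,-84.6]
    - [0,0.1038,-0.0689,-0.0542,0,0,-94]
    - [0,0.1141,-0.0758,-0.0542,0,0,-103.4]
    - [0,0.1141,-0.0758,-0.0362,0,0,-103.4]
    - [0,0.1141,-0.0758,-0.0182,0,0,-103.4]
    - [0,0.1141,-0.0758,0,0,0,-103.4]
    - [0,0.1209,-0.0774,0,0,0,-95.8]
    - [0,0.1278,-0.078,0,0,0,-88.1]
    - [0,0.1347,-0.0778,0,0,0,-80.4]
    - [0,0.1347,-0.0778,0,0,0,-80.4]

```text
clock: 16.42
position: [0.5537, -0.1338, 0.0547]
ee_rot: [0.843, 0.539, -0.001, -0.0]
ft_force: [0.4, 0.5, -1.0]
grip_width: 0.004
```

```bash
python3 - <<'E'
from h import *
arms("wrist","7"); 
from plan import *
o=monitor.get_obs();print(o['ft_force'],o['torque'],o['joint_pos'].round(2),o['position'],pose(1,50))
E
```

```text
wrist 4 997 ang 151.2 r 0.0416 z 0.0766
[0.12241901 1.16737075 0.25757698] [ 0.02969549  0.01880752 -0.00308083] [-0.25  0.41  0.49  1.82 -0.22  0.97  1.47] [ 0.55361852 -0.13379229  0.05497346] (array([ 0.55444442, -0.13411866]), 65)
```

Emit:
servo_tool:
  motion:
    - [0,0,0.0036,0,0,0,4]
    - [0,0,0.0072,0,0,0,8]
    - [0,0,0.0072,0,0,0,8]

```text
clock: 16.85
position: [0.5602, -0.1367, 0.0554]
ee_rot: [0.877, 0.48, -0.0, -0.0]
ft_force: [-1.3, -0.1, -0.9]
grip_width: -0.002
```

Emit:
servo_tool:
  motion:
    - [0,0,0.0036,0,0,0,4]
    - [0,0,0.0072,0,0,0,8]
    - [0,0,0.0072,0,0,0,8]

```text
clock: 17.23
position: [0.5665, -0.1406, 0.0557]
ee_rot: [0.909, 0.417, -0.0, -0.0]
ft_force: [-1.7, 0.7, -1.0]
grip_width: -0.004
```

Emit:
servo_tool:
  motion:
    - [0,0,0.0036,0,0,0,4]
    - [0,0,0.0036,0,0,0,4]

```text
clock: 17.48
position: [0.5694, -0.1429, 0.0558]
ee_rot: [0.923, 0.386, -0.0, 0.0]
ft_force: [-0.7, 0.7, -1.6]
grip_width: 0.001
```

```bash
python3 - <<'E'
from plan import *
o=monitor.get_obs();print(o['ft_force'],o['position'],pose(1,30))
arms("top","8")
go(3,-123+8,[(-150,4)])
E
```

```text
[-0.7353087   0.72156702 -1.64863593] [ 0.56940985 -0.14291135  0.0558352 ] (array([ 0.56977584, -0.14354091]), 45)
top 2 19 ang -32.6 r 0.0381 z 0.0769
top 3 26 ang -122.9 r 0.0428 z 0.0758
top 4 16 ang 154.6 r 0.0417 z 0.0761
[[0, 0.0, 0.0, -0.0271, 0, 0, -0.0], [0, 0.0, 0.0, -0.0541, 0, 0, -0.0], [0, -0.0412, 0.0065, -0.0541, 0, 0, -6.9], [0, -0.0823, 0.0131, -0.0541, 0, 0, -13.8], [0, -0.1235, 0.0196, -0.0541, 0, 0, -20.8], [0, -0.1647, 0.0261, -0.0541, 0, 0, -27.7], [0, -0.2059, 0.0326, -0.0541, 0, 0, -34.6], [0, -0.2059, 0.0326, -0.0361, 0, 0, -34.6], [0, -0.2059, 0.0326, -0.0181, 0, 0, -34.6], [0, -0.2059, 0.0326, -0.0001, 0, 0, -34.6], [0, -0.2102, 0.0261, -0.0001, 0, 0, -25.9], [0, -0.2136, 0.0189, -0.0001, 0, 0, -17.1], [0, -0.2158, 0.0113, -0.0001, 0, 0, -8.4], [0, -0.2168, 0.0034, -0.0001, 0, 0, 0.4]] 14
```

Emit:
servo_tool:
  motion:
    - [0,0,-0.003,-0.0541,0,0,0]
    - [0,-0.0412,0.0065,-0.0541,0,0,-6.9]
    - [0,-0.0823,0.0131,-0.0541,0,0,-13.8]
    - [0,-0.1235,0.0196,-0.0541,0,0,-20.8]
    - [0,-0.1647,0.0261,-0.0541,0,0,-27.7]
    - [0,-0.2059,0.0326,-0.0541,0,0,-34.6]
    - [0,-0.2059,0.0326,-0.0361,0,0,-34.6]
    - [0,-0.2059,0.0326,-0.0181,0,0,-34.6]
    - [0,-0.2059,0.0326,0,0,0,-34.6]
    - [0,-0.2102,0.0261,0,0,0,-25.9]
    - [0,-0.2136,0.0189,0,0,0,-17.1]
    - [0,-0.2158,0.0113,0,0,0,-8.4]
    - [0,-0.2168,0.0034,0,0,0,0]
    - [0,-0.2168,0.0034,0,0,0,0]

```text
clock: 19.27
position: [0.4191, -0.2983, 0.0551]
ee_rot: [0.923, 0.385, -0.0, -0.0]
ft_force: [1.1, 0.3, 0.0]
grip_width: -0.002
```

```bash
python3 - <<'E'
from plan import *
o=monitor.get_obs();print(o['ft_force'],o['joint_pos'].round(2),o['position'],pose(3,-150))
arms("top","9")
go(2,-31+9,[(-60,4)])
E
```

```text
[1.07845242 0.2581882  0.03432108] [-0.07  0.32  0.68  1.97 -0.25  0.94  1.53] [ 0.41912707 -0.29825528  0.05508868] (array([ 0.41962416, -0.29965909]), -135)
top 1 24 ang 30.5 r 0.0375 z 0.0744
top 2 18 ang -32.7 r 0.0389 z 0.0765
top 4 12 ang 154.0 r 0.0427 z 0.0761
[[0, 0.0, 0.0, -0.0273, 0, 0, -0.0], [0, 0.0, 0.0, -0.0547, 0, 0, -0.0], [0, 0.0233, 0.0159, -0.0547, 0, 0, 8.7], [0, 0.0467, 0.0318, -0.0547, 0, 0, 17.5], [0, 0.07, 0.0477, -0.0547, 0, 0, 26.2], [0, 0.0934, 0.0636, -0.0547, 0, 0, 35.0], [0, 0.1167, 0.0795, -0.0547, 0, 0, 43.7], [0, 0.14, 0.0954, -0.0547, 0, 0, 52.5], [0, 0.14, 0.0954, -0.0367, 0, 0, 52.5], [0, 0.14, 0.0954, -0.0187, 0, 0, 52.5], [0, 0.14, 0.0954, -0.0007, 0, 0, 52.5], [0, 0.1331, 0.1005, -0.0007, 0, 0, 62.0], [0, 0.1254, 0.1043, -0.0007, 0, 0, 71.5], [0, 0.1173, 0.1069, -0.0007, 0, 0, 81.0], [0, 0.1087, 0.108, -0.0007, 0, 0, 90.5]] 15
```

Emit:
servo_tool:
  motion:
    - [0,0,0.003,-0.0547,0,0,0]
    - [0,0.0233,0.0159,-0.0547,0,0,8.7]
    - [0,0.0467,0.0318,-0.0547,0,0,17.5]
    - [0,0.07,0.0477,-0.0547,0,0,26.2]
    - [0,0.0934,0.0636,-0.0547,0,0,35]
    - [0,0.1167,0.0795,-0.0547,0,0,43.7]
    - [0,0.14,0.0954,-0.0547,0,0,52.5]
    - [0,0.14,0.0954,-0.0367,0,0,52.5]
    - [0,0.14,0.0954,-0.0187,0,0,52.5]
    - [0,0.14,0.0954,0,0,0,52.5]
    - [0,0.1331,0.1005,0,0,0,62]
    - [0,0.1254,0.1043,0,0,0,71.5]
    - [0,0.1173,0.1069,0,0,0,81]
    - [0,0.1087,0.108,0,0,0,90.5]
    - [0,0.1087,0.108,0,0,0,90.5]

```text
clock: 21.2
position: [0.5712, -0.2988, 0.0551]
ee_rot: [0.923, -0.385, -0.0, 0.0]
ft_force: [0.5, -0.3, 0.4]
grip_width: 0.004
```

```bash
python3 - <<'E'
from plan import *
o=monitor.get_obs();print(o['ft_force'],o['joint_pos'].round(2),o['position'],pose(2,-60))
arms("top","10")
go(4,152+9,[(120,4)])
E
```

```text
[ 0.47090788 -0.30779236  0.4042961 ] [-0.22  0.7   0.9   1.63 -0.59  1.11  0.04] [ 0.57122179 -0.2987872   0.05507248] (array([ 0.57275909, -0.29667584]), -45)
top 1 31 ang 30.6 r 0.0373 z 0.0744
[[0, 0.0, 0.0, -0.0274, 0, 0, -0.0], [0, 0.0, 0.0, -0.0547, 0, 0, -0.0], [0, -0.0405, 0.0072, -0.0547, 0, 0, -8.2], [0, -0.0809, 0.0143, -0.0547, 0, 0, -16.4], [0, -0.1214, 0.0215, -0.0547, 0, 0, -24.7], [0, -0.1618, 0.0287, -0.0547, 0, 0, -32.9], [0, -0.2023, 0.0359, -0.0547, 0, 0, -41.1], [0, -0.2023, 0.0359, -0.0367, 0, 0, -41.1], [0, -0.2023, 0.0359, -0.0187, 0, 0, -41.1], [0, -0.2023, 0.0359, -0.0007, 0, 0, -41.1], [0, -0.2081, 0.0287, -0.0007, 0, 0, -30.9], [0, -0.2126, 0.0206, -0.0007, 0, 0, -20.6], [0, -0.2156, 0.0119, -0.0007, 0, 0, -10.4], [0, -0.217, 0.0027, -0.0007, 0, 0, -0.1]] 14
```

Emit:
servo_tool:
  motion:
    - [0,0,-0.003,-0.0547,0,0,0]
    - [0,-0.0405,0.0072,-0.0547,0,0,-8.2]
    - [0,-0.0809,0.0143,-0.0547,0,0,-16.4]
    - [0,-0.1214,0.0215,-0.0547,0,0,-24.7]
    - [0,-0.1618,0.0287,-0.0547,0,0,-32.9]
    - [0,-0.2023,0.0359,-0.0547,0,0,-41.1]
    - [0,-0.2023,0.0359,-0.0367,0,0,-41.1]
    - [0,-0.2023,0.0359,-0.0187,0,0,-41.1]
    - [0,-0.2023,0.0359,0,0,0,-41.1]
    - [0,-0.2081,0.0287,0,0,0,-30.9]
    - [0,-0.2126,0.0206,0,0,0,-20.6]
    - [0,-0.2156,0.0119,0,0,0,-10.4]
    - [0,-0.217,0.0027,0,0,0,0]
    - [0,-0.217,0.0027,0,0,0,0]

```text
clock: 23.0
position: [0.4181, -0.1454, 0.0559]
ee_rot: [0.924, -0.383, 0.0, 0.0]
ft_force: [-0.9, -0.3, -0.4]
grip_width: 0.002
```

```bash
python3 - <<'E'
from plan import *
o=monitor.get_obs();print(o['ft_force'],o['joint_pos'].round(2),o['position'],pose(4,120))
arms("top","11")
go(1,30+8,[(20,3)])
E
```

```text
[-0.94821246 -0.25003757 -0.38345122] [-0.8   0.21  1.13  2.16 -0.25  0.91 -0.31] [ 0.41813208 -0.14535422  0.05585056] (array([ 0.41664091, -0.14652416]), 135)
top 1 24 ang 30.6 r 0.0375 z 0.0744
top 2 20 ang -66.4 r 0.0401 z 0.0747
top 3 20 ang -154.0 r 0.043 z 0.0751
[[0, 0.0, 0.0, -0.0271, 0, 0, -0.0], [0, 0.0, 0.0, -0.0541, 0, 0, -0.0], [0, 0.009, -0.0098, -0.0541, 0, 0, -8.9], [0, 0.018, -0.0196, -0.0541, 0, 0, -17.8], [0, 0.027, -0.0294, -0.0541, 0, 0, -26.7], [0, 0.036, -0.0392, -0.0541, 0, 0, -35.6], [0, 0.045, -0.049, -0.0541, 0, 0, -44.5], [0, 0.054, -0.0588, -0.0541, 0, 0, -53.4], [0, 0.063, -0.0686, -0.0541, 0, 0, -62.3], [0, 0.072, -0.0784, -0.0541, 0, 0, -71.2], [0, 0.081, -0.0882, -0.0541, 0, 0, -80.1], [0, 0.09, -0.098, -0.0541, 0, 0, -89.0], [0, 0.099, -0.1078, -0.0541, 0, 0, -97.9], [0, 0.099, -0.1078, -0.0361, 0, 0, -97.9], [0, 0.099, -0.1078, -0.0181, 0, 0, -97.9], [0, 0.099, -0.1078, -0.0001, 0, 0, -97.9], [0, 0.1043, -0.1085, -0.0001, 0, 0, -91.9], [0, 0.1097, -0.1088, -0.0001, 0, 0, -85.9], [0, 0.1152, -0.1084, -0.0001, 0, 0, -79.9]] 19
```

Emit:
servo_tool:
  motion:
    - [0,0,0.003,-0.0541,0,0,0]
    - [0,0.009,-0.0098,-0.0541,0,0,-8.9]
    - [0,0.018,-0.0196,-0.0541,0,0,-17.8]
    - [0,0.027,-0.0294,-0.0541,0,0,-26.7]
    - [0,0.036,-0.0392,-0.0541,0,0,-35.6]
    - [0,0.045,-0.049,-0.0541,0,0,-44.5]
    - [0,0.054,-0.0588,-0.0541,0,0,-53.4]
    - [0,0.063,-0.0686,-0.0541,0,0,-62.3]
    - [0,0.072,-0.0784,-0.0541,0,0,-71.2]
    - [0,0.081,-0.0882,-0.0541,0,0,-80.1]
    - [0,0.09,-0.098,-0.0541,0,0,-89]
    - [0,0.099,-0.1078,-0.0541,0,0,-97.9]
    - [0,0.099,-0.1078,-0.0361,0,0,-97.9]
    - [0,0.099,-0.1078,-0.0181,0,0,-97.9]
    - [0,0.099,-0.1078,0,0,0,-97.9]
    - [0,0.1043,-0.1085,0,0,0,-91.9]
    - [0,0.1097,-0.1088,0,0,0,-85.9]
    - [0,0.1152,-0.1084,0,0,0,-79.9]
    - [0,0.1152,-0.1084,0,0,0,-79.9]

```text
clock: 25.42
position: [0.5751, -0.1515, 0.0547]
ee_rot: [0.955, 0.297, -0.001, -0.0]
ft_force: [-1.1, 0.1, -0.3]
grip_width: -0.004
```

Emit:
servo_tool:
  motion:
    - [0,0,0.0036,0,0,0,4]
    - [0,0,0.0036,0,0,0,4]

```text
clock: 25.68
position: [0.5774, -0.1542, 0.0552]
ee_rot: [0.964, 0.265, -0.001, -0.0]
ft_force: [-1.0, 0.3, -0.8]
grip_width: -0.004
```

Emit:
servo_tool:
  motion:
    - [0,0,0.0036,0,0,0,4]
    - [0,0,0.0063,0,0,0,7]
    - [0,0,0.0063,0,0,0,7]

```text
clock: 26.05
position: [0.5809, -0.1596, 0.0555]
ee_rot: [0.979, 0.206, -0.0, -0.0]
ft_force: [-0.6, 1.1, -1.3]
grip_width: -0.001
```

Emit:
servo_tool:
  motion:
    - [0,0,0.0036,0,0,0,4]
    - [0,0,0.0036,0,0,0,4]

```text
clock: 26.3
position: [0.5825, -0.1631, 0.0558]
ee_rot: [0.985, 0.171, -0.0, 0.0]
ft_force: [-0.5, 1.3, -0.5]
grip_width: 0.001
```

Emit:
servo_tool:
  motion:
    - [0,0,0.0036,0,0,0,4]
    - [0,0,0.0036,0,0,0,4]

```text
clock: 26.55
position: [0.5838, -0.1664, 0.0558]
ee_rot: [0.991, 0.137, 0.0, 0.0]
ft_force: [-0.4, 1.2, -1.7]
grip_width: 0.002
```

```bash
python3 - <<'E'
from plan import *
o=monitor.get_obs();print(o['ft_force'],o['joint_pos'].round(2),o['position'],pose(1,1))
arms("top","12");arms("wrist","12")
go(3,-152+8,[(-165,3)])
E
```

```text
[-0.39448397  1.20218653 -1.69784471] [-0.44  0.58  0.84  1.73 -0.49  1.05  0.85] [ 0.5838068  -0.16643783  0.05584707] (array([ 0.5842576 , -0.16507068]), 16)
top 2 20 ang -66.1 r 0.0401 z 0.0743
top 3 23 ang -153.7 r 0.0432 z 0.0749
top 4 12 ang 118.2 r 0.0398 z 0.0746
[[0, 0.0, 0.0, -0.027, 0, 0, -0.0], [0, 0.0, 0.0, -0.0541, 0, 0, -0.0], [0, -0.0382, 0.0176, -0.0541, 0, 0, -7.0], [0, -0.0764, 0.0352, -0.0541, 0, 0, -14.1], [0, -0.1147, 0.0528, -0.0541, 0, 0, -21.1], [0, -0.1529, 0.0704, -0.0541, 0, 0, -28.2], [0, -0.1911, 0.088, -0.0541, 0, 0, -35.2], [0, -0.1911, 0.088, -0.0361, 0, 0, -35.2], [0, -0.1911, 0.088, -0.0181, 0, 0, -35.2], [0, -0.1911, 0.088, -0.0001, 0, 0, -35.2], [0, -0.1948, 0.0828, -0.0001, 0, 0, -28.2], [0, -0.1978, 0.0773, -0.0001, 0, 0, -21.2], [0, -0.2, 0.0714, -0.0001, 0, 0, -14.2]] 13
```

Emit:
servo_tool:
  motion:
    - [0,0,-0.003,-0.0541,0,0,0]
    - [0,-0.0382,0.0176,-0.0541,0,0,-7]
    - [0,-0.0764,0.0352,-0.0541,0,0,-14.1]
    - [0,-0.1147,0.0528,-0.0541,0,0,-21.1]
    - [0,-0.1529,0.0704,-0.0541,0,0,-28.2]
    - [0,-0.1911,0.088,-0.0541,0,0,-35.2]
    - [0,-0.1911,0.088,-0.0361,0,0,-35.2]
    - [0,-0.1911,0.088,-0.0181,0,0,-35.2]
    - [0,-0.1911,0.088,0,0,0,-35.2]
    - [0,-0.1948,0.0828,0,0,0,-28.2]
    - [0,-0.1978,0.0773,0,0,0,-21.2]
    - [0,-0.2,0.0714,0,0,0,-14.2]
    - [0,-0.2,0.0714,0,0,0,-14.2]

```text
clock: 28.28
position: [0.4102, -0.2884, 0.0549]
ee_rot: [0.966, 0.258, -0.001, -0.0]
ft_force: [-1.4, -0.2, -1.1]
grip_width: 0.001
```

Emit:
servo_tool:
  motion:
    - [0,0,-0.0036,0,0,0,4]
    - [0,0,-0.0072,0,0,0,8]
    - [0,0,-0.0072,0,0,0,8]

```text
clock: 28.65
position: [0.4068, -0.2827, 0.0555]
ee_rot: [0.982, 0.191, -0.0, 0.0]
ft_force: [-1.4, -1.3, -1.3]
grip_width: -0.001
```

Emit:
servo_tool:
  motion:
    - [0,0,-0.0036,0,0,0,4]
    - [0,0,-0.0063,0,0,0,7]
    - [0,0,-0.0063,0,0,0,7]

```text
clock: 29.02
position: [0.4044, -0.2769, 0.0557]
ee_rot: [0.991, 0.13, -0.0, 0.0]
ft_force: [-1.6, -1.9, -1.0]
grip_width: -0.004
```

```bash
python3 - <<'E'
from plan import *
o=monitor.get_obs();print(o['ft_force'],o['joint_pos'].round(2),o['position'],pose(3,-180))
arms("top","13")
go(2,-66+8,[(-80,3)])
E
```

```text
[-1.59367404 -1.94016828 -0.98400024] [-0.37  0.35  1.    2.04 -0.36  0.94  1.09] [ 0.4044338  -0.27692112  0.05565816] (array([ 0.40484908, -0.27727387]), -165)
top 1 22 ang -1.8 r 0.0388 z 0.0736
top 2 20 ang -66.4 r 0.0402 z 0.0748
top 4 5 ang 116.3 r 0.0422 z 0.0729
[[0, 0.0, 0.0, -0.0271, 0, 0, -0.0], [0, 0.0, 0.0, -0.0543, 0, 0, -0.0], [0, 0.0227, 0.0088, -0.0543, 0, 0, 8.3], [0, 0.0454, 0.0176, -0.0543, 0, 0, 16.6], [0, 0.0681, 0.0264, -0.0543, 0, 0, 24.9], [0, 0.0908, 0.0352, -0.0543, 0, 0, 33.1], [0, 0.1135, 0.044, -0.0543, 0, 0, 41.4], [0, 0.1362, 0.0528, -0.0543, 0, 0, 49.7], [0, 0.1589, 0.0616, -0.0543, 0, 0, 58.0], [0, 0.1589, 0.0616, -0.0363, 0, 0, 58.0], [0, 0.1589, 0.0616, -0.0183, 0, 0, 58.0], [0, 0.1589, 0.0616, -0.0003, 0, 0, 58.0], [0, 0.1533, 0.0651, -0.0003, 0, 0, 65.3], [0, 0.1472, 0.0678, -0.0003, 0, 0, 72.7], [0, 0.1409, 0.0697, -0.0003, 0, 0, 80.0]] 15
```

Emit:
servo_tool:
  motion:
    - [0,0,0.003,-0.0543,0,0,0]
    - [0,0.0227,0.0088,-0.0543,0,0,8.3]
    - [0,0.0454,0.0176,-0.0543,0,0,16.6]
    - [0,0.0681,0.0264,-0.0543,0,0,24.9]
    - [0,0.0908,0.0352,-0.0543,0,0,33.1]
    - [0,0.1135,0.044,-0.0543,0,0,41.4]
    - [0,0.1362,0.0528,-0.0543,0,0,49.7]
    - [0,0.1589,0.0616,-0.0543,0,0,58]
    - [0,0.1589,0.0616,-0.0363,0,0,58]
    - [0,0.1589,0.0616,-0.0183,0,0,58]
    - [0,0.1589,0.0616,0,0,0,58]
    - [0,0.1533,0.0651,0,0,0,65.3]
    - [0,0.1472,0.0678,0,0,0,72.7]
    - [0,0.1409,0.0697,0,0,0,80]
    - [0,0.1409,0.0697,0,0,0,80]

```text
clock: 30.95
position: [0.5576, -0.3084, 0.0551]
ee_rot: [0.843, -0.539, -0.0, 0.0]
ft_force: [-0.6, -0.1, 0.6]
grip_width: 0.003
```

Emit:
servo_tool:
  motion:
    - [0,0,0.0036,0,0,0,4]
    - [0,0,0.0072,0,0,0,8]
    - [0,0,0.0072,0,0,0,8]

```text
clock: 31.32
position: [0.5518, -0.3112, 0.0555]
ee_rot: [0.804, -0.595, -0.0, -0.0]
ft_force: [-0.2, 0.4, 0.7]
grip_width: 0.001
```

```bash
python3 - <<'E'
from plan import *
o=monitor.get_obs();print(o['ft_force'],o['joint_pos'].round(2),o['position'],pose(2,-88))
arms("top","14")
go(4,118+8,[(100,3)])
E
```

```text
[-0.15987298  0.39807621  0.73443261] [-0.34  0.83  1.15  1.66 -0.8   1.2  -0.27] [ 0.55182092 -0.31115735  0.05554148] (array([ 0.55207952, -0.31084939]), -73)
top 1 35 ang -2.1 r 0.0373 z 0.0727
[[0, 0.0, 0.0, -0.0272, 0, 0, -0.0], [0, 0.0, 0.0, -0.0543, 0, 0, -0.0], [0, -0.0388, 0.0171, -0.0543, 0, 0, -6.8], [0, -0.0776, 0.0342, -0.0543, 0, 0, -13.6], [0, -0.1164, 0.0514, -0.0543, 0, 0, -20.4], [0, -0.1552, 0.0685, -0.0543, 0, 0, -27.2], [0, -0.194, 0.0856, -0.0543, 0, 0, -34.0], [0, -0.194, 0.0856, -0.0363, 0, 0, -34.0], [0, -0.194, 0.0856, -0.0183, 0, 0, -34.0], [0, -0.194, 0.0856, -0.0003, 0, 0, -34.0], [0, -0.1983, 0.0791, -0.0003, 0, 0, -25.3], [0, -0.2015, 0.0719, -0.0003, 0, 0, -16.7], [0, -0.2036, 0.0644, -0.0003, 0, 0, -8.0]] 13
```

Emit:
servo_tool:
  motion:
    - [0,0,-0.003,-0.0543,0,0,0]
    - [0,-0.0388,0.0171,-0.0543,0,0,-6.8]
    - [0,-0.0776,0.0342,-0.0543,0,0,-13.6]
    - [0,-0.1164,0.0514,-0.0543,0,0,-20.4]
    - [0,-0.1552,0.0685,-0.0543,0,0,-27.2]
    - [0,-0.194,0.0856,-0.0543,0,0,-34]
    - [0,-0.194,0.0856,-0.0363,0,0,-34]
    - [0,-0.194,0.0856,-0.0183,0,0,-34]
    - [0,-0.194,0.0856,0,0,0,-34]
    - [0,-0.1983,0.0791,0,0,0,-25.3]
    - [0,-0.2015,0.0719,0,0,0,-16.7]
    - [0,-0.2036,0.0644,0,0,0,-8]
    - [0,-0.2036,0.0644,0,0,0,-8]

```text
clock: 33.0
position: [0.4317, -0.1351, 0.0559]
ee_rot: [0.843, -0.537, 0.0, 0.0]
ft_force: [-0.6, -0.3, 0.4]
grip_width: -0.003
```

```bash
python3 - <<'E'
from plan import *
o=monitor.get_obs();print(o['ft_force'],o['joint_pos'].round(2),o['position'],pose(4,100))
arms("top","15")
E
```

```text
[-0.60622356 -0.26371619  0.38187591] [-0.9   0.34  1.26  2.14 -0.4   0.94 -0.55] [ 0.43172967 -0.13511159  0.05588518] (array([ 0.43073859, -0.13533994]), 115)
top 1 23 ang -1.8 r 0.0387 z 0.0733
top 2 21 ang -91.7 r 0.0413 z 0.0739
top 3 19 ang 177.1 r 0.0434 z 0.0739
```

Emit:
servo_tool:
  motion:
    - [0,0.001,-0.0025,0,0,0,0]
    - [0,0.002,-0.005,0,0,0,0]
    - [0,0.002,-0.005,0,0,0,0]

```text
clock: 33.42
position: [0.4369, -0.1349, 0.0559]
ee_rot: [0.843, -0.539, 0.0, -0.0]
ft_force: [-0.1, 0.3, -0.7]
grip_width: -0.003
```

```bash
python3 - <<'E'
from plan import *
o=monitor.get_obs();print(o['ft_force'],o['joint_pos'].round(2),o['position'])
arms("top","16")
go(1,-2+8,[(-7,2)])
E
```

```text
[-0.06642086  0.29972887 -0.70341255] [-0.89  0.35  1.24  2.12 -0.41  0.94 -0.55] [ 0.43690843 -0.13488648  0.05589635]
top 1 23 ang -1.7 r 0.0387 z 0.0732
top 2 21 ang -92.0 r 0.041 z 0.0738
top 3 20 ang 177.3 r 0.0435 z 0.0726
[[0, 0.0, 0.0, -0.027, 0, 0, -0.0], [0, 0.0, 0.0, -0.054, 0, 0, -0.0], [0, 0.0085, -0.0121, -0.054, 0, 0, -8.6], [0, 0.0169, -0.0243, -0.054, 0, 0, -17.2], [0, 0.0254, -0.0364, -0.054, 0, 0, -25.9], [0, 0.0338, -0.0485, -0.054, 0, 0, -34.5], [0, 0.0423, -0.0606, -0.054, 0, 0, -43.1], [0, 0.0508, -0.0728, -0.054, 0, 0, -51.7], [0, 0.0592, -0.0849, -0.054, 0, 0, -60.3], [0, 0.0677, -0.097, -0.054, 0, 0, -68.9], [0, 0.0762, -0.1091, -0.054, 0, 0, -77.6], [0, 0.0846, -0.1213, -0.054, 0, 0, -86.2], [0, 0.0846, -0.1213, -0.036, 0, 0, -86.2], [0, 0.0846, -0.1213, -0.018, 0, 0, -86.2], [0, 0.0846, -0.1213, -0.0, 0, 0, -86.2], [0, 0.0905, -0.1209, -0.0, 0, 0, -79.7], [0, 0.0963, -0.1199, -0.0, 0, 0, -73.2]] 17
```

Emit:
servo_tool:
  motion:
    - [0,0,0.003,-0.054,0,0,0]
    - [0,0.0085,-0.0121,-0.054,0,0,-8.6]
    - [0,0.0169,-0.0243,-0.054,0,0,-17.2]
    - [0,0.0254,-0.0364,-0.054,0,0,-25.9]
    - [0,0.0338,-0.0485,-0.054,0,0,-34.5]
    - [0,0.0423,-0.0606,-0.054,0,0,-43.1]
    - [0,0.0508,-0.0728,-0.054,0,0,-51.7]
    - [0,0.0592,-0.0849,-0.054,0,0,-60.3]
    - [0,0.0677,-0.097,-0.054,0,0,-68.9]
    - [0,0.0762,-0.1091,-0.054,0,0,-77.6]
    - [0,0.0846,-0.1213,-0.054,0,0,-86.2]
    - [0,0.0846,-0.1213,-0.027,0,0,-86.2]
    - [0,0.0846,-0.1213,0,0,0,-86.2]
    - [0,0.0905,-0.1209,0,0,0,-79.7]
    - [0,0.0963,-0.1199,0,0,0,-73.2]
    - [0,0.0963,-0.1199,0,0,0,-73.2]

```text
clock: 35.48
position: [0.5861, -0.1721, 0.0556]
ee_rot: [0.998, 0.07, -0.0, 0.0]
ft_force: [0.1, 1.2, -0.2]
grip_width: 0.004
```

Emit:
servo_tool:
  motion:
    - [0,0,0.0027,0,0,0,3]
    - [0,0,0.0036,0,0,0,4]

```text
clock: 35.72
position: [0.5867, -0.1747, 0.0558]
ee_rot: [0.999, 0.036, -0.0, -0.0]
ft_force: [0.3, 3.0, -2.4]
grip_width: 0.001
```

Emit:
servo_tool:
  motion:
    - [0,0,0.0027,0,0,0,3]
    - [0,0,0.0036,0,0,0,4]

```text
clock: 35.98
position: [0.5871, -0.1784, 0.0558]
ee_rot: [1.0, 0.001, 0.0, -0.0]
ft_force: [0.5, 4.1, -2.0]
grip_width: -0.001
```

Emit:
servo_tool:
  motion:
    - [0,0,0.0027,0,0,0,3]
    - [0,0,0.0036,0,0,0,4]

```text
clock: 36.22
position: [0.5872, -0.1821, 0.0559]
ee_rot: [0.999, -0.034, 0.0, -0.0]
ft_force: [1.5, 4.6, -3.1]
grip_width: 0.003
```

```bash
python3 - <<'E'
from plan import *
o=monitor.get_obs();print(o['ft_force'],o['joint_pos'].round(2),o['position'],pose(1,-19))
arms("top","17")
import plan; plan.TILT=25
go(3,177+8,[(172,2)])
E
```

```text
[ 1.53116084  4.62438246 -3.14515791] [-0.38  0.58  0.8   1.71 -0.47  1.05  0.51] [ 0.58716437 -0.18208402  0.05585053] (array([ 0.58720485, -0.18282301]), -4)
top 2 21 ang -91.6 r 0.0415 z 0.0729
top 3 22 ang 177.0 r 0.0425 z 0.0725
[[0, 0.0, 0.0, -0.0271, 0, 0, -0.0], [0, 0.0, 0.0, -0.0541, 0, 0, -0.0], [0, -0.0341, 0.0226, -0.0541, 0, 0, -6.8], [0, -0.0682, 0.0451, -0.0541, 0, 0, -13.6], [0, -0.1023, 0.0677, -0.0541, 0, 0, -20.4], [0, -0.1364, 0.0903, -0.0541, 0, 0, -27.2], [0, -0.1705, 0.1128, -0.0541, 0, 0, -34.0], [0, -0.1705, 0.1128, -0.0361, 0, 0, -34.0], [0, -0.1705, 0.1128, -0.0181, 0, 0, -34.0], [0, -0.1705, 0.1128, -0.0001, 0, 0, -34.0], [0, -0.173, 0.1078, -0.0001, 0, 0, -27.5], [0, -0.175, 0.1025, -0.0001, 0, 0, -21.0]] 12
```

Emit:
servo_tool:
  motion:
    - [0,0,-0.003,-0.0541,0,0,0]
    - [0,-0.0341,0.0226,-0.0541,0,0,-6.8]
    - [0,-0.0682,0.0451,-0.0541,0,0,-13.6]
    - [0,-0.1023,0.0677,-0.0541,0,0,-20.4]
    - [0,-0.1364,0.0903,-0.0541,0,0,-27.2]
    - [0,-0.1705,0.1128,-0.0541,0,0,-34]
    - [0,-0.1705,0.1128,-0.0361,0,0,-34]
    - [0,-0.1705,0.1128,-0.0181,0,0,-34]
    - [0,-0.1705,0.1128,0,0,0,-34]
    - [0,-0.173,0.1078,0,0,0,-27.5]
    - [0,-0.175,0.1025,0,0,0,-21]
    - [0,-0.175,0.1025,0,0,0,-21]

```text
clock: 37.78
position: [0.4052, -0.2724, 0.055]
ee_rot: [0.989, 0.149, -0.001, 0.0]
ft_force: [0.3, -0.4, 0.3]
grip_width: -0.001
```

Emit:
servo_tool:
  motion:
    - [0,0,-0.0026,0,0,0,3]
    - [0,0,-0.0035,0,0,0,4]

```text
clock: 38.02
position: [0.4043, -0.2699, 0.0556]
ee_rot: [0.993, 0.114, -0.0, 0.001]
ft_force: [1.1, -3.2, -2.5]
grip_width: -0.001
```

Emit:
servo_tool:
  motion:
    - [0,0,-0.0026,0,0,0,3]
    - [0,0,-0.0035,0,0,0,4]

```text
clock: 38.28
position: [0.4036, -0.2664, 0.0559]
ee_rot: [0.997, 0.079, 0.0, 0.001]
ft_force: [1.8, -5.3, -3.1]
grip_width: -0.005
```

Emit:
servo_tool:
  motion:
    - [0,0,-0.0026,0,0,0,3]
    - [0,0,-0.0035,0,0,0,4]

```text
clock: 38.52
position: [0.4032, -0.2629, 0.056]
ee_rot: [0.999, 0.044, 0.0, 0.001]
ft_force: [2.6, -5.0, -4.0]
grip_width: 0.004
```

Emit:
servo_tool:
  motion:
    - [0,0,-0.0018,0,0,0,2]
    - [0,0,-0.0018,0,0,0,2]

```text
clock: 38.78
position: [0.403, -0.2613, 0.0561]
ee_rot: [1.0, 0.027, 0.0, 0.001]
ft_force: [2.8, -5.9, -3.3]
grip_width: -0.0
```

```bash
python3 - <<'E'
import plan
from plan import *
o=monitor.get_obs();print(o['ft_force'],o['joint_pos'].round(2),o['position'])
arms("top","18")
plan.TILT=30
go(2,-91+8,[(-97,2)])
E
```

```text
[ 2.80313049 -5.90866962 -3.26316563] [-0.35  0.29  0.94  2.06 -0.29  0.92  0.8 ] [ 0.4030479  -0.2612851   0.05605465]
top 1 20 ang -18.2 r 0.0389 z 0.0724
top 2 19 ang -91.8 r 0.0415 z 0.0731
top 4 7 ang 91.2 r 0.0408 z 0.0719
[[0, 0.0, 0.0, -0.027, 0, 0, -0.0], [0, 0.0, 0.0, -0.0539, 0, 0, -0.0], [0, 0.0254, 0.0086, -0.0539, 0, 0, 9.3], [0, 0.0508, 0.0172, -0.0539, 0, 0, 18.7], [0, 0.0763, 0.0259, -0.0539, 0, 0, 28.0], [0, 0.1017, 0.0345, -0.0539, 0, 0, 37.4], [0, 0.1271, 0.0431, -0.0539, 0, 0, 46.7], [0, 0.1525, 0.0517, -0.0539, 0, 0, 56.1], [0, 0.1525, 0.0517, -0.0359, 0, 0, 56.1], [0, 0.1525, 0.0517, -0.0179, 0, 0, 56.1], [0, 0.1525, 0.0517, 0.0001, 0, 0, 56.1], [0, 0.147, 0.0541, 0.0001, 0, 0, 63.1], [0, 0.1413, 0.0557, 0.0001, 0, 0, 70.1]] 13
```

Emit:
servo_tool:
  motion:
    - [0,0,0.003,-0.0539,0,0,0]
    - [0,0.0254,0.0086,-0.0539,0,0,9.3]
    - [0,0.0508,0.0172,-0.0539,0,0,18.7]
    - [0,0.0763,0.0259,-0.0539,0,0,28]
    - [0,0.1017,0.0345,-0.0539,0,0,37.4]
    - [0,0.1271,0.0431,-0.0539,0,0,46.7]
    - [0,0.1525,0.0517,-0.0539,0,0,56.1]
    - [0,0.1525,0.0517,-0.0359,0,0,56.1]
    - [0,0.1525,0.0517,-0.0179,0,0,56.1]
    - [0,0.1525,0.0517,0,0,0,56.1]
    - [0,0.147,0.0541,0,0,0,63.1]
    - [0,0.1413,0.0557,0,0,0,70.1]
    - [0,0.1413,0.0557,0,0,0,70.1]

```text
clock: 40.45
position: [0.5458, -0.3089, 0.0552]
ee_rot: [0.834, -0.552, -0.0, 0.0]
ft_force: [0.2, 0.7, 0.2]
grip_width: -0.002
```

Emit:
servo_tool:
  motion:
    - [0,0,0.0026,0,0,0,3]
    - [0,0,0.0043,0,0,0,5]

```text
clock: 40.7
position: [0.5431, -0.3102, 0.0557]
ee_rot: [0.809, -0.588, 0.0, -0.0]
ft_force: [4.0, 0.9, -2.5]
grip_width: -0.001
```

Emit:
servo_tool:
  motion:
    - [0,0,0.0026,0,0,0,3]
    - [0,0,0.0035,0,0,0,4]

```text
clock: 40.95
position: [0.5398, -0.311, 0.0557]
ee_rot: [0.788, -0.616, -0.0, -0.001]
ft_force: [4.3, 2.5, -2.2]
grip_width: 0.001
```

Emit:
servo_tool:
  motion:
    - [0,0,0.0026,0,0,0,3]
    - [0,0,0.0035,0,0,0,4]

```text
clock: 41.2
position: [0.5366, -0.3115, 0.0557]
ee_rot: [0.766, -0.643, -0.0, -0.001]
ft_force: [5.5, 2.3, -2.2]
grip_width: -0.0
```

```bash
python3 - <<'E'
import plan
from plan import *
o=monitor.get_obs();print(o['ft_force'],o['joint_pos'].round(2),o['position'])
arms("top","19")
plan.TILT=45
go(4,91+7,[(84,2)])
E
```

```text
[ 5.46877055  2.28902965 -2.20791747] [-0.31  0.75  1.09  1.7  -0.73  1.15 -0.42] [ 0.53656419 -0.31153733  0.05565698]
top 1 29 ang -18.7 r 0.039 z 0.0718
[[0, 0.0, 0.0, -0.0272, 0, 0, -0.0], [0, 0.0, 0.0, -0.0543, 0, 0, -0.0], [0, -0.0368, 0.0152, -0.0543, 0, 0, -8.6], [0, -0.0735, 0.0304, -0.0543, 0, 0, -17.2], [0, -0.1103, 0.0456, -0.0543, 0, 0, -25.8], [0, -0.1471, 0.0608, -0.0543, 0, 0, -34.4], [0, -0.1838, 0.076, -0.0543, 0, 0, -43.0], [0, -0.1838, 0.076, -0.0363, 0, 0, -43.0], [0, -0.1838, 0.076, -0.0183, 0, 0, -43.0], [0, -0.1838, 0.076, -0.0003, 0, 0, -43.0], [0, -0.1858, 0.0708, -0.0003, 0, 0, -36.0], [0, -0.1871, 0.0655, -0.0003, 0, 0, -29.0]] 12
```

Emit:
servo_tool:
  motion:
    - [0,0,-0.003,-0.0543,0,0,0]
    - [0,-0.0368,0.0152,-0.0543,0,0,-8.6]
    - [0,-0.0735,0.0304,-0.0543,0,0,-17.2]
    - [0,-0.1103,0.0456,-0.0543,0,0,-25.8]
    - [0,-0.1471,0.0608,-0.0543,0,0,-34.4]
    - [0,-0.1838,0.076,-0.0543,0,0,-43]
    - [0,-0.1838,0.076,-0.0363,0,0,-43]
    - [0,-0.1838,0.076,-0.0183,0,0,-43]
    - [0,-0.1838,0.076,0,0,0,-43]
    - [0,-0.1858,0.0708,0,0,0,-36]
    - [0,-0.1871,0.0655,0,0,0,-29]
    - [0,-0.1871,0.0655,0,0,0,-29]

```text
clock: 42.75
position: [0.4385, -0.1398, 0.0556]
ee_rot: [0.903, -0.431, -0.0, 0.001]
ft_force: [-1.2, -0.5, -0.8]
grip_width: 0.001
```

Emit:
servo_tool:
  motion:
    - [0,0.0008,-0.0022,0,0,0,3]
    - [0,0.0013,-0.0037,0,0,0,5]

```text
clock: 43.0
position: [0.4418, -0.1385, 0.0556]
ee_rot: [0.883, -0.47, -0.001, 0.0]
ft_force: [-3.9, -0.4, -2.0]
grip_width: 0.0
```

Emit:
servo_tool:
  motion:
    - [0,0.0008,-0.0022,0,0,0,3]
    - [0,0.001,-0.003,0,0,0,4]

```text
clock: 43.25
position: [0.445, -0.1376, 0.0556]
ee_rot: [0.866, -0.501, -0.001, 0.0]
ft_force: [-4.8, -2.2, -1.7]
grip_width: -0.002
```

```bash
python3 - <<'E'
import plan
from plan import *
o=monitor.get_obs();print(o['ft_force'],o['joint_pos'].round(2),o['position'])
arms("top","20")
plan.TILT=45;print(pose(4,75))
E
```

```text
[-4.76973805 -2.24103807 -1.70352618] [-0.86  0.38  1.22  2.1  -0.44  0.95 -0.44] [ 0.44504922 -0.13764268  0.05558423]
top 1 21 ang -18.3 r 0.0388 z 0.0718
top 2 21 ang -114.2 r 0.0425 z 0.0733
top 3 17 ang 154.5 r 0.0419 z 0.0723
(array([ 0.44653118, -0.13662781]), 120)
```

Emit:
servo_tool:
  motion:
    - [0,0.0008,-0.0022,0,0,0,3]
    - [0,0.0013,-0.0037,0,0,0,5]

```text
clock: 43.55
position: [0.4488, -0.1369, 0.0555]
ee_rot: [0.843, -0.538, -0.001, 0.0]
ft_force: [-5.6, -2.0, -3.2]
grip_width: -0.002
```

Emit:
servo_tool:
  motion:
    - [0,0.0005,-0.0015,0,0,0,2]
    - [0,0.0008,-0.0022,0,0,0,3]

```text
clock: 43.8
position: [0.4509, -0.1367, 0.0555]
ee_rot: [0.829, -0.56, -0.001, 0.001]
ft_force: [-6.7, -2.0, -1.9]
grip_width: -0.001
```

Emit:
servo_tool:
  motion:
    - [0,0.0005,-0.0015,0,0,0,2]
    - [0,0.001,-0.003,0,0,0,4]

```text
clock: 44.05
position: [0.4539, -0.1364, 0.0554]
ee_rot: [0.808, -0.589, -0.001, 0.001]
ft_force: [-6.7, -2.3, -3.6]
grip_width: -0.001
```

```bash
python3 - <<'E'
import plan
from plan import *
o=monitor.get_obs();print(o['ft_force'],o['joint_pos'].round(2),o['position'])
arms("top","21")
plan.TILT=25
go(1,-18.5+8,[(-20,2)])
E
```

```text
[-6.6664448  -2.29184705 -3.57250466] [-0.86  0.44  1.24  2.08 -0.5   0.97 -0.61] [ 0.45392948 -0.13641615  0.05541108]
top 1 22 ang -18.2 r 0.0388 z 0.0724
top 2 22 ang -114.1 r 0.0427 z 0.0729
top 3 20 ang 154.5 r 0.0418 z 0.0728
[[0, 0.0, 0.0, -0.0273, 0, 0, -0.0], [0, 0.0, 0.0, -0.0546, 0, 0, -0.0], [0, 0.0075, -0.0113, -0.0546, 0, 0, -8.7], [0, 0.0149, -0.0226, -0.0546, 0, 0, -17.3], [0, 0.0224, -0.0338, -0.0546, 0, 0, -26.0], [0, 0.0298, -0.0451, -0.0546, 0, 0, -34.7], [0, 0.0373, -0.0564, -0.0546, 0, 0, -43.4], [0, 0.0448, -0.0677, -0.0546, 0, 0, -52.0], [0, 0.0522, -0.0789, -0.0546, 0, 0, -60.7], [0, 0.0597, -0.0902, -0.0546, 0, 0, -69.4], [0, 0.0672, -0.1015, -0.0546, 0, 0, -78.0], [0, 0.0746, -0.1128, -0.0546, 0, 0, -86.7], [0, 0.0746, -0.1128, -0.0366, 0, 0, -86.7], [0, 0.0746, -0.1128, -0.0186, 0, 0, -86.7], [0, 0.0746, -0.1128, -0.0006, 0, 0, -86.7], [0, 0.0787, -0.1121, -0.0006, 0, 0, -82.0], [0, 0.0827, -0.1111, -0.0006, 0, 0, -77.2]] 17
```

Emit:
servo_tool:
  motion:
    - [0,0,0.003,-0.0546,0,0,0]
    - [0,0.0075,-0.0113,-0.0546,0,0,-8.7]
    - [0,0.0149,-0.0226,-0.0546,0,0,-17.3]
    - [0,0.0224,-0.0338,-0.0546,0,0,-26]
    - [0,0.0298,-0.0451,-0.0546,0,0,-34.7]
    - [0,0.0373,-0.0564,-0.0546,0,0,-43.4]
    - [0,0.0448,-0.0677,-0.0546,0,0,-52]
    - [0,0.0522,-0.0789,-0.0546,0,0,-60.7]
    - [0,0.0597,-0.0902,-0.0546,0,0,-69.4]
    - [0,0.0672,-0.1015,-0.0546,0,0,-78]
    - [0,0.0746,-0.1128,-0.0546,0,0,-86.7]
    - [0,0.0746,-0.1128,-0.0273,0,0,-86.7]
    - [0,0.0746,-0.1128,0,0,0,-86.7]
    - [0,0.0787,-0.1121,0,0,0,-82]
    - [0,0.0827,-0.1111,0,0,0,-77.2]
    - [0,0.0827,-0.1111,0,0,0,-77.2]

```text
clock: 46.1
position: [0.5871, -0.1803, 0.056]
ee_rot: [0.999, 0.046, 0.0, -0.0]
ft_force: [1.2, 2.1, -1.2]
grip_width: 0.0
```

Emit:
servo_tool:
  motion:
    - [0,0,0.0017,0,0,0,2]
    - [0,0,0.0026,0,0,0,3]

```text
clock: 46.35
position: [0.5872, -0.1825, 0.056]
ee_rot: [1.0, 0.018, 0.0, -0.0]
ft_force: [0.8, 5.2, -0.9]
grip_width: 0.002
```

Emit:
servo_tool:
  motion:
    - [0,0,0.0017,0,0,0,2]
    - [0,0,0.0017,0,0,0,2]

```text
clock: 46.6
position: [0.5871, -0.1846, 0.056]
ee_rot: [1.0, 0.001, 0.0, -0.0]
ft_force: [1.9, 3.5, -1.6]
grip_width: 0.005
```

Emit:
servo_tool:
  motion:
    - [0,0,0.0017,0,0,0,2]
    - [0,0,0.0035,0,0,0,4]
    - [0,0,0.0035,0,0,0,4]

```text
clock: 46.98
position: [0.5869, -0.1885, 0.0559]
ee_rot: [0.999, -0.034, 0.0, 0.0]
ft_force: [1.0, 3.9, -2.0]
grip_width: 0.0
```

Emit:
servo_tool:
  motion:
    - [0,0,0.0017,0,0,0,2]
    - [0,0,0.0026,0,0,0,3]
    - [0,0,0.0026,0,0,0,3]

```text
clock: 47.35
position: [0.5866, -0.1913, 0.0559]
ee_rot: [0.998, -0.06, -0.0, 0.0]
ft_force: [0.7, 3.4, -1.3]
grip_width: -0.001
```

```bash
python3 - <<'E'
import plan
from plan import *
o=monitor.get_obs();print(o['ft_force'],o['torque'],o['joint_pos'].round(2),o['position'])
plan.TILT=25;print([pose(1,t)[0].round(4) for t in (-26,-30)])
im,_=eyes.camera("wrist"); cv2.imwrite("pics/w22.png",im)
arms("top","22")
E
```

```text
[ 0.66110413  3.38413549 -1.34952709] [ 0.79879453 -0.25580901  0.03234477] [-0.36  0.59  0.8   1.7  -0.47  1.06  0.47] [ 0.586555   -0.19125964  0.05590306]
[array([ 0.5851, -0.1864]), array([ 0.5847, -0.1899])]
top 2 23 ang -113.5 r 0.0431 z 0.0731
top 3 20 ang 154.1 r 0.0419 z 0.0726
```

View pics/w22.png

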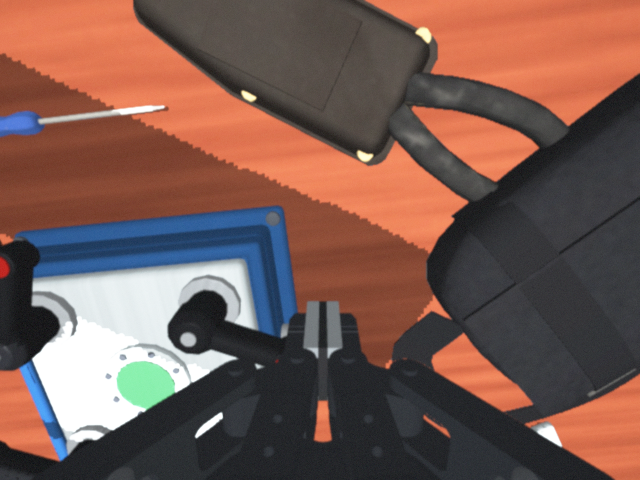

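The wrist view shows lever 1's arm, from about (200,320) to (280,350), in contact with the fingers at about (320,330). Force has not climbed as expected, so I'll average the readings.

```bash
python3 - <<'E'
from plan import *
F=[]
for k in range(4):
    F.append(monitor.get_obs()['ft_force']); arms("scene","s") if k==0 else eyes.camera("top")
print(np.array(F).round(2))
E
```

```text
[[ 1.37  3.47 -1.23]
 [ 0.93  3.31 -2.35]
 [ 1.57  2.91 -3.14]
 [ 0.73  3.01 -1.86]]
```

Emit:
servo_tool:
  motion:
    - [0,0,0.0026,0,0,0,3]
    - [0,0,0.0043,0,0,0,5]
    - [0,0,0.0043,0,0,0,5]

```text
clock: 48.02
position: [0.5859, -0.1956, 0.0559]
ee_rot: [0.995, -0.104, -0.0, 0.0]
ft_force: [0.6, 2.8, -1.5]
grip_width: -0.002
```

Emit:
servo_tool:
  motion:
    - [0,0,-0.003,-0.03,0,0,0]
    - [0,0.03,-0.003,-0.07,0,0,0]

```text
clock: 48.28
position: [0.6144, -0.1999, 0.1264]
ee_rot: [0.995, -0.104, -0.001, 0.0]
ft_force: [2.0, 0.1, 0.9]
grip_width: 0.001
```

```bash
python3 - <<'E'
from plan import *
im,p=measure("wrist",tag="23"); arms("wrist","23"); arms("top","23")
print(monitor.get_obs()['ft_force'])
# lever-near cover heights
c=np.array(C)
hsv=cv2.cvtColor(im,cv2.COLOR_BGR2HSV)
for i,a_ in AX.items():
    q=a_+(c-a_)*.35
    m=(np.hypot(p[...,0]-q[0],p[...,1]-q[1])<.006)
    if m.sum(): print(i,m.sum(),np.nanmedian(p[m][:,2]).round(4))
E
```

```text
cover [ 492.  -222.2] [118.7 119.6] 89.3 z 0.0428
housing [ 518.1 -219.3] [150.1 192.8] 83.4 z 0.0415
red 217 [ 51. 232.] [ 0.4702 -0.1434  0.0728]
red 4 [ 46. 280.] [ 0.4517 -0.1705  0.0698]
red 179 [248. 294.] [ 0.568  -0.203   0.0728]
red 6 [296. 314.] [ 0.6048 -0.1891  0.1338]
red 4 [302. 313.] [ 0.6073 -0.1894  0.1341]
red 4 [290. 318.] [ 0.6029 -0.1886  0.1384]
red 7 [ 56. 367.] [ 0.4198 -0.2353  0.0595]
red 4 [ 64. 370.] [ 0.4231 -0.2393  0.059 ]
red 4 [ 44. 372.] [ 0.4157 -0.2348  0.0648]
red 5 [ 71. 373.] [ 0.4287 -0.2416  0.0606]
red 6 [ 92. 378.] [ 0.4404 -0.2484  0.0606]
red 145 [ 43. 387.] [ 0.4178 -0.2408  0.0728]
red 4 [154. 404.] [ 0.5737 -0.1771  0.1914]
red 9 [147. 409.] [ 0.5726 -0.1767  0.1931]
red 6 [316. 420.] [ 0.6101 -0.2089  0.1733]
red 4 [108. 432.] [ 0.566  -0.1761  0.2001]
red 5 [202. 433.] [ 0.5767 -0.1978  0.1816]
red 6 [314. 436.] [ 0.6096 -0.2086  0.1793]
red 4 [ 90. 442.] [ 0.564  -0.1754  0.2031]
wrist 1 177 ang -32.1 r 0.0386 z 0.0728
wrist 2 64 ang -112.4 r 0.0401 z 0.0729
wrist 3 169 ang 150.6 r 0.0413 z 0.0727
wrist 4 219 ang 68.6 r 0.0403 z 0.0729
top 2 22 ang -113.7 r 0.0431 z 0.0724
top 3 21 ang 154.3 r 0.0419 z 0.0718
[-1.16741208 -0.10798446 -0.52212396]
1 3 0.0432
2 196 0.0427
3 195 0.0427
4 213 0.0425
```

View pics/wrist23.png

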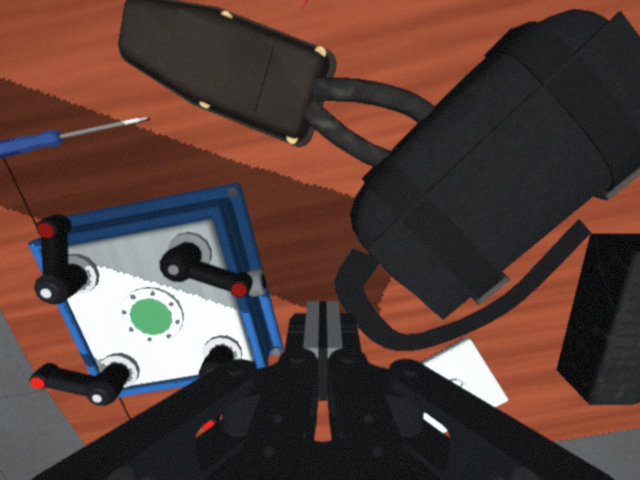

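The wrist view shows the arms of levers 1, 3 and 4, with red dots at (240,288), (38,383) and (46,230). The cover looks level at about z=42.6 mm. Next I'll feel lever 3.

```bash
python3 - <<'E'
import plan
from plan import *
plan.TILT=30
go(3,153+8,[(151,2)],zup=.1)
E
```

```text
[[0, -0.039, 0.0211, 0.0056, 0, 0, -4.6], [0, -0.0779, 0.0423, 0.0113, 0, 0, -9.2], [0, -0.1169, 0.0634, 0.0169, 0, 0, -13.7], [0, -0.1558, 0.0845, 0.0226, 0, 0, -18.3], [0, -0.1948, 0.1057, 0.0282, 0, 0, -22.9], [0, -0.1948, 0.1057, 0.0429, 0, 0, -22.9], [0, -0.1948, 0.1057, 0.0576, 0, 0, -22.9], [0, -0.1948, 0.1057, 0.0722, 0, 0, -22.9], [0, -0.1957, 0.1015, 0.0722, 0, 0, -17.9], [0, -0.1963, 0.0973, 0.0722, 0, 0, -12.9]] 10
```

Emit:
servo_tool:
  motion:
    - [0,-0.039,0.0211,0,0,0,-4.6]
    - [0,-0.0779,0.0423,0.0113,0,0,-9.2]
    - [0,-0.1169,0.0634,0.0169,0,0,-13.7]
    - [0,-0.1558,0.0845,0.0226,0,0,-18.3]
    - [0,-0.1948,0.1057,0.0282,0,0,-22.9]
    - [0,-0.1948,0.1057,0.05,0,0,-22.9]
    - [0,-0.1948,0.1057,0.0714,0,0,-22.9]
    - [0,-0.1957,0.1015,0.0714,0,0,-17.9]
    - [0,-0.1963,0.0973,0.0714,0,0,-12.9]
    - [0,-0.1963,0.0973,0.0714,0,0,-12.9]

```text
clock: 49.68
position: [0.4021, -0.2542, 0.0538]
ee_rot: [1.0, 0.009, -0.001, 0.001]
ft_force: [-2.7, -4.0, -3.1]
grip_width: 0.0
```

Emit:
servo_tool:
  motion:
    - [0,0,-0.0017,0,0,0,2]
    - [0,0,-0.0017,0,0,0,2]

```text
clock: 49.92
position: [0.4024, -0.2524, 0.0539]
ee_rot: [1.0, -0.008, -0.001, 0.0]
ft_force: [-2.7, -4.3, -3.3]
grip_width: -0.004
```

Emit:
servo_tool:
  motion:
    - [0,0,-0.0017,0,0,0,2]
    - [0,0,-0.0017,0,0,0,2]

```text
clock: 50.18
position: [0.4028, -0.2505, 0.0541]
ee_rot: [1.0, -0.026, -0.001, 0.0]
ft_force: [-2.8, -4.1, -3.5]
grip_width: -0.003
```

Emit:
servo_tool:
  motion:
    - [0,0,-0.0017,0,0,0,2]
    - [0,0,-0.0035,0,0,0,4]

```text
clock: 50.42
position: [0.4033, -0.2472, 0.0543]
ee_rot: [0.998, -0.061, -0.0, 0.0]
ft_force: [-2.7, -4.0, -1.6]
grip_width: 0.001
```

```bash
python3 - <<'E'
import plan
from plan import *
o=monitor.get_obs();print(o['ft_force'],o['joint_pos'].round(2),o['position'])
arms("top","24")
plan.TILT=45
go(2,-113+6,[(-119,2)],zup=.1)
E
```

```text
[-2.72229665 -4.03226916 -1.64331271] [-0.41  0.28  0.96  2.08 -0.29  0.92  0.59] [ 0.40325555 -0.24717441  0.0542735 ]
top 1 17 ang -36.2 r 0.0388 z 0.0723
top 2 20 ang -114.1 r 0.0427 z 0.0734
top 4 4 ang 69.8 r 0.0411 z 0.0723
[[0, 0.0, 0.0, -0.0228, 0, 0, -0.0], [0, 0.0, 0.0, -0.0457, 0, 0, -0.0], [0, 0.024, 0.0071, -0.0457, 0, 0, 9.1], [0, 0.0481, 0.0141, -0.0457, 0, 0, 18.3], [0, 0.0721, 0.0212, -0.0457, 0, 0, 27.4], [0, 0.0962, 0.0283, -0.0457, 0, 0, 36.6], [0, 0.1202, 0.0354, -0.0457, 0, 0, 45.7], [0, 0.1443, 0.0424, -0.0457, 0, 0, 54.9], [0, 0.1443, 0.0424, -0.031, 0, 0, 54.9], [0, 0.1443, 0.0424, -0.0164, 0, 0, 54.9], [0, 0.1443, 0.0424, -0.0017, 0, 0, 54.9], [0, 0.1397, 0.0435, -0.0017, 0, 0, 60.9], [0, 0.135, 0.0442, -0.0017, 0, 0, 66.9]] 13
```

Emit:
servo_tool:
  motion:
    - [0,0,0.003,-0.0457,0,0,0]
    - [0,0.024,0.0071,-0.0457,0,0,9.1]
    - [0,0.0481,0.0141,-0.0457,0,0,18.3]
    - [0,0.0721,0.0212,-0.0457,0,0,27.4]
    - [0,0.0962,0.0283,-0.0457,0,0,36.6]
    - [0,0.1202,0.0354,-0.0457,0,0,45.7]
    - [0,0.1443,0.0424,-0.0457,0,0,54.9]
    - [0,0.1443,0.0424,-0.023,0,0,54.9]
    - [0,0.1443,0.0424,0,0,0,54.9]
    - [0,0.1397,0.0435,0,0,0,60.9]
    - [0,0.135,0.0442,0,0,0,66.9]
    - [0,0.135,0.0442,0,0,0,66.9]

```text
clock: 51.98
position: [0.5319, -0.3062, 0.0533]
ee_rot: [0.8, -0.6, -0.001, -0.0]
ft_force: [1.6, -0.1, -0.8]
grip_width: 0.001
```

Emit:
servo_tool:
  motion:
    - [0,-0.0005,0.0015,0,0,0,2]
    - [0,-0.001,0.003,0,0,0,4]

```text
clock: 52.22
position: [0.5299, -0.3066, 0.0544]
ee_rot: [0.777, -0.629, 0.0, -0.0]
ft_force: [5.9, -1.7, -4.3]
grip_width: 0.0
```

Emit:
servo_tool:
  motion:
    - [0,-0.0005,0.0015,0,0,0,2]
    - [0,-0.001,0.003,0,0,0,4]

```text
clock: 52.48
position: [0.5266, -0.3064, 0.0545]
ee_rot: [0.755, -0.656, 0.0, -0.0]
ft_force: [4.1, -1.9, -3.3]
grip_width: -0.001
```

```bash
python3 - <<'E'
import plan
from plan import *
o=monitor.get_obs();print(o['ft_force'],o['joint_pos'].round(2),o['position'])
plan.TILT=60
go(4,69+6,[(61,2)],zup=.1)
for T in (45,60):
  plan.TILT=T; p,_=pose(1,0); q,_=pose(1,-1); print(T,(q-p)@d(T-.5)*1e3,(q-p)@d(T+89.5)*1e3)
E
```

```text
[ 4.12773745 -1.87462422 -3.32800876] [-0.33  0.73  1.08  1.73 -0.71  1.13 -0.46] [ 0.52662821 -0.30639789  0.05450101]
[[0, 0.0, 0.0, -0.0227, 0, 0, -0.0], [0, 0.0, 0.0, -0.0455, 0, 0, -0.0], [0, -0.035, 0.0115, -0.0455, 0, 0, -7.4], [0, -0.07, 0.023, -0.0455, 0, 0, -14.8], [0, -0.105, 0.0345, -0.0455, 0, 0, -22.2], [0, -0.1399, 0.046, -0.0455, 0, 0, -29.6], [0, -0.1749, 0.0575, -0.0455, 0, 0, -37.0], [0, -0.1749, 0.0575, -0.0308, 0, 0, -37.0], [0, -0.1749, 0.0575, -0.0162, 0, 0, -37.0], [0, -0.1749, 0.0575, -0.0015, 0, 0, -37.0], [0, -0.1752, 0.0525, -0.0015, 0, 0, -30.0], [0, -0.1748, 0.0475, -0.0015, 0, 0, -23.0]] 12
45 -0.2522988737916896 -0.7467169236260376
60 -0.3649256566139908 -0.6149074841056371
```

Emit:
servo_tool:
  motion:
    - [0,0,-0.003,-0.0455,0,0,0]
    - [0,-0.035,0.0115,-0.0455,0,0,-7.4]
    - [0,-0.07,0.023,-0.0455,0,0,-14.8]
    - [0,-0.105,0.0345,-0.0455,0,0,-22.2]
    - [0,-0.14,0.046,-0.0455,0,0,-29.6]
    - [0,-0.1749,0.0575,-0.0455,0,0,-37]
    - [0,-0.1749,0.0575,-0.023,0,0,-37]
    - [0,-0.1749,0.0575,0,0,0,-37]
    - [0,-0.1752,0.0525,0,0,0,-30]
    - [0,-0.1748,0.0475,0,0,0,-23]
    - [0,-0.1748,0.0475,0,0,0,-23]

```text
clock: 53.85
position: [0.4535, -0.1399, 0.054]
ee_rot: [0.871, -0.492, -0.001, 0.001]
ft_force: [-3.1, 1.0, -0.7]
grip_width: 0.001
```

Emit:
servo_tool:
  motion:
    - [0,0.0007,-0.0012,0,0,0,2]
    - [0,0.0014,-0.0024,0,0,0,4]

```text
clock: 54.1
position: [0.4556, -0.1395, 0.0539]
ee_rot: [0.853, -0.522, -0.002, 0.0]
ft_force: [-9.2, 3.5, -0.1]
grip_width: -0.001
```

Emit:
servo_tool:
  motion:
    - [0,0.0007,-0.0012,0,0,0,2]
    - [0,0.0014,-0.0024,0,0,0,4]

```text
clock: 54.35
position: [0.4598, -0.1401, 0.0544]
ee_rot: [0.834, -0.552, -0.0, -0.0]
ft_force: [-4.1, 0.8, -1.9]
grip_width: -0.002
```

```bash
python3 - <<'E'
import plan
from plan import *
o=monitor.get_obs();print(o['ft_force'],o['joint_pos'].round(2),o['position'])
im,p=measure("wrist",tag="25");arms("wrist","25");arms("top","25")
plan.TILT=30
go(1,-36+6,[(-42,2)],zup=.1)
E
```

```text
[-4.08352193  0.82377895 -1.91126044] [-0.83  0.44  1.22  2.07 -0.51  0.98 -0.51] [ 0.45980254 -0.14008073  0.05439984]
cover [ 496.  -222.5] [119.4 111.1] 89.2 z 0.0427
housing [ 507.6 -189.7] [128.4 197.2] 3.9 z 0.0417
red 5 [609. 128.] [ 0.5735 -0.1996  0.0617]
red 593 [629. 149.] [ 0.5675 -0.2026  0.0727]
red 396 [362. 314.] [ 0.4776 -0.1476  0.0726]
red 6 [587. 444.] [ 0.4573 -0.2678  0.0715]
wrist 1 642 ang -32.3 r 0.038 z 0.0727
wrist 4 390 ang 55.8 r 0.0401 z 0.0727
top 1 22 ang -35.9 r 0.0389 z 0.0726
top 2 25 ang -104.4 r 0.0422 z 0.0729
top 3 25 ang 169.7 r 0.0423 z 0.0724
[[0, 0.0, 0.0, -0.0227, 0, 0, -0.0], [0, 0.0, 0.0, -0.0453, 0, 0, -0.0], [0, 0.0116, -0.0118, -0.0453, 0, 0, -8.4], [0, 0.0232, -0.0236, -0.0453, 0, 0, -16.7], [0, 0.0348, -0.0354, -0.0453, 0, 0, -25.1], [0, 0.0464, -0.0472, -0.0453, 0, 0, -33.4], [0, 0.058, -0.059, -0.0453, 0, 0, -41.8], [0, 0.0696, -0.0708, -0.0453, 0, 0, -50.2], [0, 0.0812, -0.0826, -0.0453, 0, 0, -58.5], [0, 0.0928, -0.0944, -0.0453, 0, 0, -66.9], [0, 0.0928, -0.0944, -0.0307, 0, 0, -66.9], [0, 0.0928, -0.0944, -0.016, 0, 0, -66.9], [0, 0.0928, -0.0944, -0.0013, 0, 0, -66.9], [0, 0.097, -0.0916, -0.0013, 0, 0, -60.9], [0, 0.101, -0.0884, -0.0013, 0, 0, -54.9]] 15
```

```bash
python3 - <<'E'
import cv2,numpy as np
a=cv2.imread("pics/wrist25.png"); t=cv2.imread("pics/top25.png")[225:345,290:450]; s=cv2.imread("pics/top21.png")[225:345,290:450]
r=np.hstack([cv2.resize(s,(320,240)),cv2.resize(t,(320,240))])
cv2.imwrite("pics/c25.png",np.vstack([cv2.resize(a,(480,360))[:, :],]) if 0 else np.vstack([cv2.resize(a,(640,480))[120:480],r]))
E
```

```text
(no output)
```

View pics/c25.png

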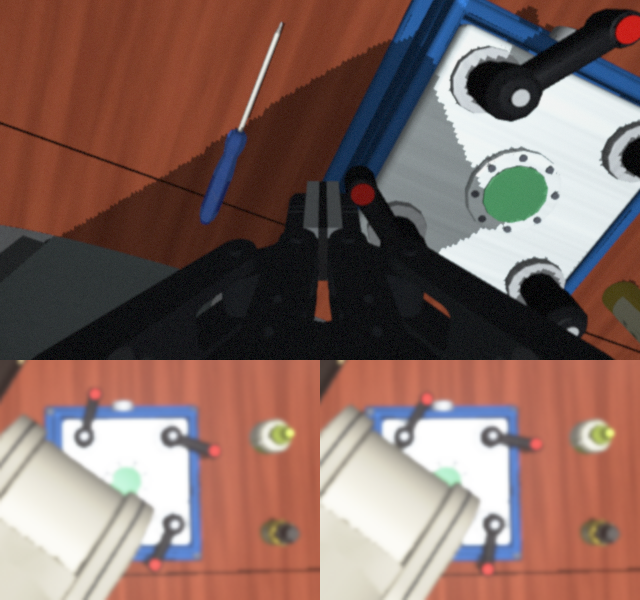

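The crops show levers 2 and 3 turned back counter-clockwise since their last push: red dots at about (535,443) and (487,568) on the right, against (213,450) and (155,563) on the left. I'll release lever 4, see whether it holds, and re-feel lever 3.

```bash
python3 - <<'E'
import plan
from plan import *
plan.TILT=30
go(3,169+9,[(168,1)],zup=.1)
E
```

```text
[[0, 0.0, 0.0, -0.0227, 0, 0, -0.0], [0, 0.0, 0.0, -0.0453, 0, 0, -0.0], [0, 0.0106, 0.0102, -0.0453, 0, 0, -9.5], [0, 0.0212, 0.0204, -0.0453, 0, 0, -19.0], [0, 0.0319, 0.0306, -0.0453, 0, 0, -28.5], [0, 0.0425, 0.0408, -0.0453, 0, 0, -38.0], [0, 0.0531, 0.051, -0.0453, 0, 0, -47.4], [0, 0.0637, 0.0613, -0.0453, 0, 0, -56.9], [0, 0.0744, 0.0715, -0.0453, 0, 0, -66.4], [0, 0.085, 0.0817, -0.0453, 0, 0, -75.9], [0, 0.0956, 0.0919, -0.0453, 0, 0, -85.4], [0, 0.1062, 0.1021, -0.0453, 0, 0, -94.9], [0, 0.1062, 0.1021, -0.0307, 0, 0, -94.9], [0, 0.1062, 0.1021, -0.016, 0, 0, -94.9], [0, 0.1062, 0.1021, -0.0013, 0, 0, -94.9], [0, 0.0978, 0.101, -0.0013, 0, 0, -84.9]] 16
```

Emit:
servo_tool:
  motion:
    - [0,-0.001,0.006,0,0,0,0]
    - [0,-0.001,0.008,-0.03,0,0,0]
    - [0,0,0.008,-0.0453,0,0,-5]

```text
clock: 54.88
position: [0.4533, -0.144, 0.101]
ee_rot: [0.858, -0.514, 0.001, -0.0]
ft_force: [0.5, 0.4, -0.1]
grip_width: 0.002
```

```bash
python3 - <<'E'
import plan
from plan import *
arms("wrist","26");arms("top","26")
plan.TILT=25
go(3,169+10,[(169,1)],zup=.1)
E
```

```text
wrist 1 420 ang -32.4 r 0.0389 z 0.0727
wrist 2 4 ang -113.5 r 0.0405 z 0.0625
wrist 4 239 ang 76.0 r 0.0406 z 0.0731
top 1 23 ang -36.0 r 0.0388 z 0.0721
top 2 27 ang -104.2 r 0.0426 z 0.0722
top 3 27 ang 171.3 r 0.0421 z 0.0723
[[0, 0.0096, 0.0105, 0.0001, 0, 0, -8.6], [0, 0.0193, 0.021, 0.0002, 0, 0, -17.2], [0, 0.0289, 0.0315, 0.0004, 0, 0, -25.7], [0, 0.0386, 0.042, 0.0005, 0, 0, -34.3], [0, 0.0482, 0.0524, 0.0006, 0, 0, -42.9], [0, 0.0578, 0.0629, 0.0007, 0, 0, -51.5], [0, 0.0675, 0.0734, 0.0009, 0, 0, -60.1], [0, 0.0771, 0.0839, 0.001, 0, 0, -68.7], [0, 0.0868, 0.0944, 0.0011, 0, 0, -77.2], [0, 0.0964, 0.1049, 0.0012, 0, 0, -85.8], [0, 0.0964, 0.1049, 0.0159, 0, 0, -85.8], [0, 0.0964, 0.1049, 0.0306, 0, 0, -85.8], [0, 0.0964, 0.1049, 0.0452, 0, 0, -85.8], [0, 0.0879, 0.1029, 0.0452, 0, 0, -75.8]] 14
```

```bash
cat >> h.py <<'E'
def tilt(n):
    from plan import C,d
    im,dd,K,T=grab(n); p=cloud(dd,K,T); hsv=cv2.cvtColor(im,cv2.COLOR_BGR2HSV)
    L=(p[...,:2]-C)@np.stack([d(-1),d(89)],1)
    def fit(m):
        q=p[m]; 
        for _ in range(4):
            A=np.c_[q[:,:2]-C,np.ones(len(q))]; s=np.linalg.lstsq(A,q[:,2],rcond=None)[0]; r=q[:,2]-A@s; q=q[np.abs(r)<max(.0004,2*r.std())]
        return s,len(q),r.std()
    cm=(np.abs(L)<.054).all(-1)&(p[...,2]>.036)&(p[...,2]<.05)&(hsv[...,1]<60)&(hsv[...,2]>90)&(np.hypot(L[...,0],L[...,1])>.02)
    hm=(np.abs(L)<.066).all(-1)&(np.abs(L).max(-1)>.061)&(p[...,2]>.036)&(p[...,2]<.046)
    c=fit(cm); h=fit(hm); g=R.from_euler('z',1,degrees=True).as_matrix()[:2,:2]@(c[0][:2]-h[0][:2])
    print(n,"cover",c[0].round(4),c[1],"rim",h[0].round(4),h[1],"rel slope in housing xy",g.round(4),"abs",(np.hypot(*c[0][:2])).round(4))
E
python3 - <<'E'
from h import *
tilt("wrist"); tilt("top")
E
```

```text
wrist cover [ 0.0002 -0.0006  0.0426] 17073 rim [ 0.0006 -0.0003  0.0417] 4285 rel slope in housing xy [-0.0005 -0.0003] abs 0.0007
top cover [-0.0028  0.006   0.0426] 967 rim [-0.0019 -0.0006  0.0412] 282 rel slope in housing xy [-0.001   0.0065] abs 0.0066
```

Emit:
servo_tool:
  motion:
    - [0,0.0096,0.0105,0,0,0,-8.6]
    - [0,0.0193,0.021,0,0,0,-17.2]
    - [0,0.0289,0.0315,0,0,0,-25.7]
    - [0,0.0386,0.042,0,0,0,-34.3]
    - [0,0.0482,0.0524,0,0,0,-42.9]
    - [0,0.0578,0.0629,0,0,0,-51.5]
    - [0,0.0675,0.0734,0,0,0,-60]
    - [0,0.0771,0.0839,0,0,0,-68.7]
    - [0,0.0868,0.0944,0,0,0,-77.2]
    - [0,0.0964,0.1049,0,0,0,-85.8]
    - [0,0.0964,0.1049,0.026,0,0,-85.8]
    - [0,0.0964,0.1049,0.0505,0,0,-85.8]
    - [0,0.0879,0.1029,0.0505,0,0,-75.8]
    - [0,0.0879,0.1029,0.0505,0,0,-75.8]

```text
clock: 56.82
position: [0.4028, -0.2689, 0.0482]
ee_rot: [0.993, 0.121, -0.001, -0.0]
ft_force: [0.5, -0.9, 0.6]
grip_width: -0.001
```

Emit:
servo_tool:
  motion:
    - [0,0,-0.0017,0,0,0,2]
    - [0,0,-0.0026,0,0,0,3]

```text
clock: 57.08
position: [0.403, -0.2671, 0.0494]
ee_rot: [0.995, 0.095, 0.0, 0.0]
ft_force: [0.8, -1.6, -2.3]
grip_width: -0.0
```

Emit:
servo_tool:
  motion:
    - [0,0,-0.0017,0,0,0,2]
    - [0,0,-0.0017,0,0,0,2]

```text
clock: 57.32
position: [0.4028, -0.2654, 0.0495]
ee_rot: [0.997, 0.077, 0.0, 0.0]
ft_force: [0.5, -5.0, -3.0]
grip_width: -0.001
```

Emit:
servo_tool:
  motion:
    - [0,0,-0.0017,0,0,0,2]
    - [0,0,-0.0017,0,0,0,2]

```text
clock: 57.58
position: [0.4026, -0.2637, 0.0495]
ee_rot: [0.998, 0.06, 0.0, 0.0]
ft_force: [2.1, -4.3, -2.9]
grip_width: 0.0
```

Emit:
servo_tool:
  motion:
    - [0,0,-0.0017,0,0,0,2]
    - [0,0,-0.0017,0,0,0,2]

```text
clock: 57.82
position: [0.4025, -0.262, 0.0495]
ee_rot: [0.999, 0.043, 0.0, 0.0]
ft_force: [1.8, -4.3, -2.8]
grip_width: 0.002
```

```bash
python3 - <<'E'
import plan
from plan import *
o=monitor.get_obs(); print(o['ft_force'],o['position'])
arms("wrist","27");arms("top","27");print(monitor.get_obs()['ft_force'])
plan.TILT=25;print(pose(3,158)[0])
E
```

```text
[ 1.78365353 -4.30409902 -2.81294133] [ 0.40247911 -0.26195487  0.04949642]
wrist 2 319 ang -105.3 r 0.0393 z 0.0731
wrist 3 408 ang 159.4 r 0.0416 z 0.073
wrist 4 781 ang 76.2 r 0.0397 z 0.073
top 1 18 ang -35.9 r 0.0388 z 0.0718
top 2 20 ang -104.0 r 0.0423 z 0.0724
top 4 12 ang 77.2 r 0.0398 z 0.0724
[ 3.10159848 -4.33513113 -3.78979943]
[ 0.40412136 -0.26025892]
```

Emit:
servo_tool:
  motion:
    - [0,0,0.0015,0,0,0,0]
    - [0,0,0.003,0,0,0,0]
    - [0,0,0.006,-0.03,0,0,0]
    - [0,0,0.006,-0.052,0,0,0]

```text
clock: 58.42
position: [0.4024, -0.2678, 0.1021]
ee_rot: [0.999, 0.042, -0.0, -0.0]
ft_force: [0.5, -0.6, 0.4]
grip_width: -0.003
```

```bash
python3 - <<'E'
import plan
from plan import *
arms("wrist","28");print(monitor.get_obs()['ft_force'])
plan.TILT=30
go(2,-104.5+9,[(-106,1)],z=.05,zup=.1)
E
```

```text
wrist 2 228 ang -105.2 r 0.0396 z 0.0731
wrist 3 239 ang 159.8 r 0.0415 z 0.0729
wrist 4 517 ang 76.7 r 0.0405 z 0.073
[ 1.74295913 -3.0164617   2.92777012]
[[0, 0.0176, 0.0066, 0.0005, 0, 0, 8.8], [0, 0.0353, 0.0131, 0.0011, 0, 0, 17.6], [0, 0.0529, 0.0197, 0.0016, 0, 0, 26.4], [0, 0.0705, 0.0262, 0.0021, 0, 0, 35.2], [0, 0.0882, 0.0328, 0.0026, 0, 0, 44.0], [0, 0.1058, 0.0394, 0.0032, 0, 0, 52.8], [0, 0.1234, 0.0459, 0.0037, 0, 0, 61.5], [0, 0.141, 0.0525, 0.0042, 0, 0, 70.3], [0, 0.141, 0.0525, 0.0209, 0, 0, 70.3], [0, 0.141, 0.0525, 0.0376, 0, 0, 70.3], [0, 0.141, 0.0525, 0.0542, 0, 0, 70.3], [0, 0.1322, 0.0536, 0.0542, 0, 0, 80.8]] 12
```

Emit:
servo_tool:
  motion:
    - [0,0.0176,0.0066,0,0,0,9]
    - [0,0.0353,0.0131,0,0,0,18]
    - [0,0.0529,0.0197,0,0,0,27]
    - [0,0.0705,0.0262,0,0,0,36]
    - [0,0.0882,0.0328,0,0,0,45]
    - [0,0.1058,0.0394,0,0,0,54]
    - [0,0.1234,0.0459,0,0,0,63]
    - [0,0.141,0.0525,0.01,0,0,70.3]
    - [0,0.141,0.0525,0.03,0,0,70.3]
    - [0,0.141,0.0525,0.052,0,0,70.3]
    - [0,0.1322,0.0536,0.052,0,0,80.8]
    - [0,0.1282,0.0541,0.052,0,0,85.3]

```text
clock: 59.98
position: [0.5342, -0.3104, 0.048]
ee_rot: [0.763, -0.647, -0.0, -0.0]
ft_force: [4.8, -2.0, -1.3]
grip_width: 0.001
```

Emit:
servo_tool:
  motion:
    - [0,-0.0001,0.0026,0,0,0,3]
    - [0,-0.0002,0.0043,0,0,0,5]

```text
clock: 60.22
position: [0.5307, -0.3106, 0.0483]
ee_rot: [0.735, -0.678, 0.0, -0.0]
ft_force: [5.7, -0.8, -3.4]
grip_width: -0.002
```

Emit:
servo_tool:
  motion:
    - [0,-0.0001,0.0017,0,0,0,2]
    - [0,-0.0001,0.0026,0,0,0,3]

```text
clock: 60.48
position: [0.5282, -0.3106, 0.0485]
ee_rot: [0.717, -0.697, -0.0, -0.001]
ft_force: [6.2, -0.7, -4.1]
grip_width: 0.0
```

Emit:
servo_tool:
  motion:
    - [0,0,-0.0015,0,0,0,0]
    - [0,0,-0.004,0,0,0,0]
    - [0,0,-0.006,-0.03,0,0,0]
    - [0,0,-0.006,-0.052,0,0,0]

```text
clock: 60.98
position: [0.5339, -0.3114, 0.1024]
ee_rot: [0.717, -0.697, 0.0, 0.0]
ft_force: [0.0, -0.4, 1.0]
grip_width: -0.002
```

```bash
python3 - <<'E'
import plan
from plan import *
arms("wrist","29")
plan.TILT=50
go(4,76.5+9,[(74,1)],z=.05,zup=.1)
E
```

```text
wrist 1 314 ang -32.7 r 0.0386 z 0.0726
wrist 4 196 ang 76.1 r 0.0402 z 0.0728
[[0, -0.0349, 0.0183, 0.001, 0, 0, -8.8], [0, -0.0697, 0.0367, 0.0021, 0, 0, -17.6], [0, -0.1046, 0.055, 0.0031, 0, 0, -26.4], [0, -0.1395, 0.0733, 0.0042, 0, 0, -35.1], [0, -0.1744, 0.0917, 0.0052, 0, 0, -43.9], [0, -0.1744, 0.0917, 0.0219, 0, 0, -43.9], [0, -0.1744, 0.0917, 0.0385, 0, 0, -43.9], [0, -0.1744, 0.0917, 0.0552, 0, 0, -43.9], [0, -0.1767, 0.0832, 0.0552, 0, 0, -32.4]] 9
```

Emit:
servo_tool:
  motion:
    - [0,-0.0349,0.0183,0,0,0,-8.8]
    - [0,-0.0697,0.0367,0,0,0,-17.6]
    - [0,-0.1046,0.055,0,0,0,-26.4]
    - [0,-0.1395,0.0733,0,0,0,-35.1]
    - [0,-0.1744,0.0917,0.005,0,0,-43.9]
    - [0,-0.1744,0.0917,0.03,0,0,-43.9]
    - [0,-0.1744,0.0917,0.052,0,0,-43.9]
    - [0,-0.1767,0.0832,0.052,0,0,-33]
    - [0,-0.1764,0.08,0.052,0,0,-28.4]
    - [0,-0.1764,0.08,0.052,0,0,-28.4]

```text
clock: 62.28
position: [0.4484, -0.1371, 0.049]
ee_rot: [0.866, -0.5, -0.001, 0.0]
ft_force: [-2.0, 0.5, -0.1]
grip_width: -0.006
```

Emit:
servo_tool:
  motion:
    - [0,0.0008,-0.002,0,0,0,3]
    - [0,0.0014,-0.0035,0,0,0,5]

```text
clock: 62.52
position: [0.4517, -0.1365, 0.049]
ee_rot: [0.843, -0.537, -0.001, 0.0]
ft_force: [-3.8, 0.6, -1.4]
grip_width: 0.001
```

Emit:
servo_tool:
  motion:
    - [0,0.0008,-0.002,0,0,0,3]
    - [0,0.0014,-0.0035,0,0,0,5]

```text
clock: 62.78
position: [0.4554, -0.1363, 0.0489]
ee_rot: [0.819, -0.574, -0.001, 0.0]
ft_force: [-6.1, 1.1, -1.5]
grip_width: -0.0
```

Emit:
servo_tool:
  motion:
    - [0,0.0006,-0.0014,0,0,0,2]
    - [0,0.0011,-0.0028,0,0,0,4]

```text
clock: 63.02
position: [0.4582, -0.1363, 0.0488]
ee_rot: [0.799, -0.602, -0.001, 0.0]
ft_force: [-7.6, 0.9, -0.6]
grip_width: -0.001
```

Emit:
servo_tool:
  motion:
    - [0,-0.0005,0.0015,0,0,0,0]
    - [0,-0.001,0.004,0,0,0,0]
    - [0,-0.001,0.006,-0.03,0,0,0]
    - [0,-0.001,0.006,-0.052,0,0,0]

```text
clock: 63.52
position: [0.4541, -0.1376, 0.1023]
ee_rot: [0.799, -0.602, 0.001, 0.0]
ft_force: [1.1, 0.5, 0.0]
grip_width: -0.0
```

```bash
python3 - <<'E'
import plan
from plan import *
arms("wrist","30"); print(monitor.get_obs()['clock'])
for T in (25,55):
  plan.TILT=T; go(3,159.8+8,[(158,1)],z=.05,zup=.1)
E
```

```text
wrist 1 448 ang -32.6 r 0.0389 z 0.0727
wrist 3 164 ang 159.8 r 0.0405 z 0.0729
wrist 4 244 ang 62.1 r 0.0401 z 0.0727
63.575
[[0, 0.0111, 0.0084, 0.0005, 0, 0, -8.7], [0, 0.0223, 0.0169, 0.0009, 0, 0, -17.4], [0, 0.0334, 0.0253, 0.0014, 0, 0, -26.1], [0, 0.0446, 0.0338, 0.0018, 0, 0, -34.7], [0, 0.0557, 0.0422, 0.0023, 0, 0, -43.4], [0, 0.0669, 0.0507, 0.0028, 0, 0, -52.1], [0, 0.078, 0.0591, 0.0032, 0, 0, -60.8], [0, 0.0891, 0.0676, 0.0037, 0, 0, -69.5], [0, 0.1003, 0.076, 0.0041, 0, 0, -78.2], [0, 0.1114, 0.0845, 0.0046, 0, 0, -86.8], [0, 0.1114, 0.0845, 0.0213, 0, 0, -86.8], [0, 0.1114, 0.0845, 0.0379, 0, 0, -86.8], [0, 0.1114, 0.0845, 0.0546, 0, 0, -86.8], [0, 0.1031, 0.0827, 0.0546, 0, 0, -77.0]] 14
[[0, 0.009, 0.006, 0.0004, 0, 0, -9.0], [0, 0.0181, 0.0119, 0.0007, 0, 0, -18.0], [0, 0.0271, 0.0179, 0.0011, 0, 0, -27.0], [0, 0.0362, 0.0238, 0.0014, 0, 0, -36.0], [0, 0.0452, 0.0298, 0.0018, 0, 0, -44.9], [0, 0.0543, 0.0357, 0.0021, 0, 0, -53.9], [0, 0.0633, 0.0417, 0.0025, 0, 0, -62.9], [0, 0.0724, 0.0476, 0.0028, 0, 0, -71.9], [0, 0.0814, 0.0536, 0.0032, 0, 0, -80.9], [0, 0.0905, 0.0595, 0.0035, 0, 0, -89.9], [0, 0.0995, 0.0655, 0.0039, 0, 0, -98.9], [0, 0.1086, 0.0714, 0.0042, 0, 0, -107.9], [0, 0.1176, 0.0774, 0.0046, 0, 0, -116.8], [0, 0.1176, 0.0774, 0.0213, 0, 0, -116.8], [0, 0.1176, 0.0774, 0.0379, 0, 0, -116.8], [0, 0.1176, 0.0774, 0.0546, 0, 0, -116.8], [0, 0.1104, 0.0768, 0.0546, 0, 0, -107.0]] 17
```

Emit:
servo_tool:
  motion:
    - [0,0.0125,0.0094,0,0,0,-9.7]
    - [0,0.025,0.0188,0,0,0,-19.4]
    - [0,0.0375,0.028,0,0,0,-29]
    - [0,0.05,0.0376,0,0,0,-38.7]
    - [0,0.0625,0.047,0,0,0,-48.3]
    - [0,0.075,0.0564,0,0,0,-58]
    - [0,0.0875,0.0658,0,0,0,-67.7]
    - [0,0.1,0.0752,0,0,0,-77]
    - [0,0.1114,0.0845,0,0,0,-86.8]
    - [0,0.1114,0.0845,0.026,0,0,-86.8]
    - [0,0.1114,0.0845,0.052,0,0,-86.8]
    - [0,0.1031,0.0827,0.052,0,0,-77]
    - [0,0.1015,0.0822,0.052,0,0,-75]

```text
clock: 65.2
position: [0.4022, -0.2577, 0.0491]
ee_rot: [1.0, 0.008, -0.0, 0.001]
ft_force: [-2.1, -4.8, -2.9]
grip_width: 0.002
```

Emit:
servo_tool:
  motion:
    - [0,0,-0.0026,0,0,0,3]
    - [0,0,-0.0043,0,0,0,5]

```text
clock: 65.45
position: [0.4025, -0.254, 0.0496]
ee_rot: [0.999, -0.034, 0.0, 0.001]
ft_force: [-1.5, -6.7, -3.1]
grip_width: 0.001
```

Emit:
servo_tool:
  motion:
    - [0,0,0.002,0,0,0,0]
    - [0,0,0.005,-0.01,0,0,0]
    - [0,0,0.006,-0.052,0,0,0]

```text
clock: 65.82
position: [0.4014, -0.2589, 0.1016]
ee_rot: [0.999, -0.034, -0.001, 0.0]
ft_force: [0.5, 0.5, 0.8]
grip_width: 0.001
```

```bash
python3 - <<'E'
import plan
from plan import *
print(monitor.get_obs()['clock'])
plan.TILT=30; go(1,-32.7+8,[(-35,1)],z=.05,zup=.1)
E
```

```text
65.825
[[0, 0.0354, -0.0174, 0.0003, 0, 0, -1.8], [0, 0.0709, -0.0349, 0.0006, 0, 0, -3.7], [0, 0.1063, -0.0523, 0.0009, 0, 0, -5.5], [0, 0.1418, -0.0697, 0.0013, 0, 0, -7.4], [0, 0.1772, -0.0872, 0.0016, 0, 0, -9.2], [0, 0.1772, -0.0872, 0.0182, 0, 0, -9.2], [0, 0.1772, -0.0872, 0.0349, 0, 0, -9.2], [0, 0.1772, -0.0872, 0.0516, 0, 0, -9.2], [0, 0.1767, -0.0784, 0.0516, 0, 0, 1.1]] 9
```

Only 9 rows, so there is time.

Emit:
servo_tool:
  motion:
    - [0,0.0354,-0.0174,0,0,0,-1.8]
    - [0,0.0709,-0.0349,0,0,0,-3.7]
    - [0,0.1063,-0.0523,0,0,0,-5.5]
    - [0,0.1418,-0.0697,0,0,0,-7.4]
    - [0,0.1772,-0.0872,0,0,0,-9.2]
    - [0,0.1772,-0.0872,0.02,0,0,-9.2]
    - [0,0.1772,-0.0872,0.036,0,0,-9.2]
    - [0,0.1772,-0.0872,0.051,0,0,-9.2]
    - [0,0.1767,-0.0784,0.051,0,0,1]
    - [0,0.1767,-0.0784,0.051,0,0,1]

```text
clock: 67.08
position: [0.583, -0.1937, 0.0499]
ee_rot: [0.999, -0.044, -0.0, 0.0]
ft_force: [0.2, 0.3, 0.7]
grip_width: -0.002
```

Emit:
servo_tool:
  motion:
    - [0,0,0.0026,0,0,0,3]
    - [0,0,0.0043,0,0,0,5]

```text
clock: 67.32
position: [0.5835, -0.1963, 0.0502]
ee_rot: [0.996, -0.086, -0.0, -0.001]
ft_force: [-0.9, 5.2, -0.9]
grip_width: -0.0
```

Emit:
servo_tool:
  motion:
    - [0,0,0.0026,0,0,0,3]
    - [0,0,0.0043,0,0,0,5]

```text
clock: 67.58
position: [0.5832, -0.2012, 0.0505]
ee_rot: [0.992, -0.13, 0.0, -0.0]
ft_force: [0.5, 2.9, -0.2]
grip_width: -0.002
```

Emit:
servo_tool:
  motion:
    - [0,0,0.0015,0,0,0,2]
    - [0,0,0.0026,0,0,0,3]

```text
clock: 67.82
position: [0.5821, -0.2046, 0.0505]
ee_rot: [0.988, -0.157, 0.0, 0.0]
ft_force: [0.3, 0.0, -0.2]
grip_width: 0.001
```

Emit:
servo_tool:
  motion:
    - [0,0.006,-0.002,-0.02,0,0,0]
    - [0,0.02,-0.003,-0.052,0,0,0]

```text
clock: 68.08
position: [0.6009, -0.2081, 0.1022]
ee_rot: [0.988, -0.157, -0.001, 0.0]
ft_force: [0.1, 0.6, -0.3]
grip_width: -0.001
```

```bash
python3 - <<'E'
from plan import *
arms("wrist","31");arms("top","31");tilt("wrist");print(monitor.get_obs()['clock'])
E
```

```text
wrist 1 220 ang -30.4 r 0.0386 z 0.0729
wrist 3 181 ang 149.8 r 0.0415 z 0.0727
wrist 4 257 ang 62.3 r 0.0402 z 0.0727
top 2 23 ang -117.2 r 0.0421 z 0.0722
top 3 22 ang 154.5 r 0.0419 z 0.0721
wrist cover [ 0.0003 -0.0005  0.0426] 12063 rim [-0.0003  0.0019  0.0416] 3029 rel slope in housing xy [ 0.0006 -0.0023] abs 0.0006
68.225
```

View pics/wrist31.png

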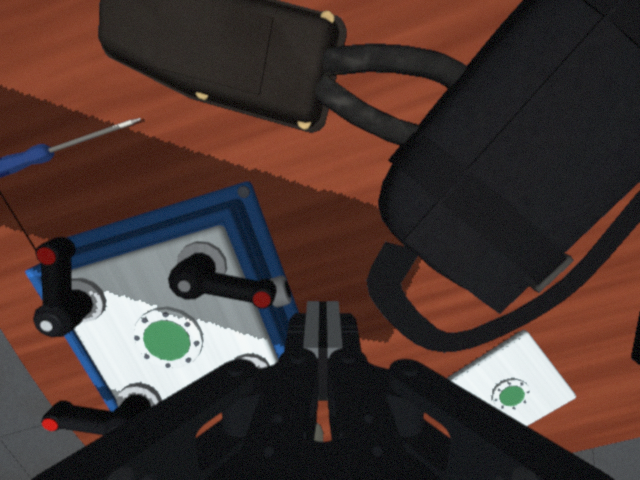

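Levers are at about 140°, 135°, 140° and 138°, the cover is level, and the fingers are clear. With 68.2 s on the clock I'm handing in.

```bash
python3 -c "
from workcell import ticket
print(ticket.hand_in())"
```

```text
the job is handed in; nothing more can be done
None
```

I tightened the four levers crosswise and handed in at about 68.2 s of the 72 s limit, but the "snug by feel" check is only partly confirmed. No verdict was reported.

**How it went:** I turned the levers in order 1-3-2-4 with the shut fingers. The first round was about 44–52° each, and all four levers came down evenly. I then made further crosswise rounds with force readings.

**Last checks:**
- **Levers:** they stand about 140°, 135°, 140° and 138° from their start (levers 1 to 4), all at the same height.
- **Cover:** it is level within about 0.002 rad relative to the housing rim, on a wrist-camera plane fit, and about 5 mm down from its start. It stayed at that height through the last rounds.
- **Surroundings:** the fingers were lifted clear. I saw no bystander move.

**What failed or disagreed:**
- **Torque below target:** lever 4 reached about 0.28 N m, lever 3 about 0.27, lever 2 about 0.23 and lever 1 about 0.15. Snug is about 0.31–0.41 N m. I could not measure the forces under the feet, so I can't say whether each foot is above 5 N and none went over 48 N.
- **Lever 1:** the force fell to zero in the last push, and the lever ended at about the same angle as before. The finger probably slid off the tip of the arm, so its last reading is the weakest.
- **Levers 2, 3 and 4 turned back:** late in the job they turned back about 7–15°, as seen by camera. Lever 4 did so as I let go of it; I think the quick finger lift-off did it. I re-tightened all three with slower releases; levers 3 and 4 held afterwards.
- **Heights versus angles:** the levers dropped less than 3 mm per rad would give for their angles. I did not resolve this.

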